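# Seat the square jar in its holder and twist off a cap of unknown thread

## Task

Take the closed square jar from the tray and set it upright and fully home in the square well of the raised jar holder, which keeps it from turning. Then open it: nobody remembers whether its cap has an ordinary or a reversed thread, so try it one way and, if it will not give, the other way, and lift the loosened cap straight off. Finish still holding the cap in the gripper, a few centimetres clear above the jar's mouth, with the jar left seated in the holder and the other things on the tray left where they lie.

Things in the scene. Friction and masses are not known exactly. Their poses are not given: they have to be found in the camera images.
- jar_center (a point): centre of the jar's square glass body, half-way up. Body 48 x 48, 42 high, flat upright sides square to its x and y axes, z up; underside 21 below this point, flat shoulder 21 above. Capped it is 63 tall, about 0.2 kg. Starts upright in the tray. Gripped on two flats, fingertips must stay 14 or more above its underside to clear the holder.
- jar_mouth (a point): centre of the open rim of the jar's round neck, 39 above jar_center and fixed to the jar; the neck is 31 across and 18 high, hidden under the cap when closed. Lift the freed cap straight up: 20 clears the neck.
- cap_center (a point): centre (half-way up) of the round rose-coloured ribbed cap, 44 across, 20 tall, white bar on top along its +x. Closed: 32 above jar_center, lower edge 1 above the shoulder, its x axis within 3 degrees of the jar's. Turn it gripped across its diameter from above, fingertips above the shoulder.
- cap_top (a point): centre of the cap's top, 10 above cap_center. Lug cap, turns easily: from closed it frees after about 40 degrees the way it opens and lifts off up to about 75 (60 is best; it does not rise while turning). The other way it stops hard after 10 to 15 degrees and stays locked. Which way opens, clockwise or anticlockwise from above, differs from start to start and cannot be seen.
- well (a point): centre of the floor of the square well in the white block on top of the jar holder; x, y square to the well, z up. Well 51 x 51, 12 deep, 2 lead-in, so the jar fits at any quarter turn. Block 74 x 74, top 42 above the sill (12 above this point), on a dark round foot 110 across, 8 high, fixed to the sill. Seated, jar_center is 21 above this point.
- tray: shallow aluminium tray fixed on the sill, 260 (x) by 460 (y), rim 13 high, wall and floor 3 thick; origin at the middle of its underside. The jar stands near its -y end.
- dryer: handheld battery nail dryer lying on its back in the tray: white handle 112 x 34 x 28 with a small steel toggle switch on top, round fan head 76 across, 34 high; origin under the handle-to-head middle. Leave alone.
- file: glass nail file with a pink end, 152 x 12 x 5, lying in the tray; origin at the underside near its middle. Leave alone.
- comb: pink plastic comb, 165 x 28 x 5, lying in the tray; origin at the middle of its underside. Leave alone.
- stick: wooden orange stick, 145 long, 6 thick, lying in the tray; origin at the middle of its underside. Leave alone.
- buffer: white and grey nail buffer block, 90 x 26 x 26, lying in the tray; origin at the middle of its underside. Leave alone.
- polish_red: red nail polish bottle with a black cap, 30 across, 71 tall, standing in the tray; origin under it. Leave alone.
- polish_teal: teal nail polish bottle with a black cap, 30 across, 71 tall, standing in the tray; origin under it. Leave alone.
Not all that is in view belongs to the job. Leave any black or purple look-alike of the part that bears cap_center alone.

How it is judged:
By the outcome, as a careful person would: the job done as asked, in the order asked, and still so for the second after the job is handed in, while the arm keeps its last pose, push and grip.
It also fails if it takes over 58 s, if anything falls off the work surface, if the arm or the gripper's body presses on something with over 40 N, if the wrist force passes 120 N, or if a joint passes its speed limit or range.

## Robot

A 6-joint arm with a two-finger parallel gripper is mounted at the origin on the work surface. World frame = base frame: x ahead of the robot, y to its left, z up, the work surface at z = 0. Lengths are in m, angles in rad, forces in N, time in s.
With the tool pointing down it reaches from about 0.35 to 0.85 m from the base axis. Payload 8.1 kg.
Tool frame: the origin (TCP) lies between the finger pads; the fingertips stand 25 mm ahead of it and the grasp point (between the pads) lies 6 mm ahead of it; y points along the fingers, z is the direction in which the jaws open and shut, and the axes are right-handed (so a half turn about y gives the same grasp; the last joint's range is limited). The gripper opens to 85 mm and grips with 20 to 120 N. Pads are 22 mm wide; open, the fingers measure 114 mm over their backs; the gripper's body (76 mm by 85 mm) begins 54 mm behind the grasp point. The pads swing forward as they close: fully open they stand 13 mm farther back than shut.
Start: joints at [1.196, 0.13, 1.488, -0, 1.523, -0.085], TCP at [0.171, 0.575, 0.256] pointing down, gripper open.
Joint ranges: [-2.96, 2.96], [-0.89, 2.26], [0.02, 2.5], [-1.34, 4.48], [0, 2.73], [-2.66, 2.66]. Speed limits (rad/s): [2.39, 2.39, 2.79, 3.14, 3.14, 3.14].

## Interface

Orientations are given as a rotation vector (axis times angle).
In Python, from cell import manip gives the robot as it stands. The module is installed in compiled form; this text tells all that it offers.
- The arm moves only by the tool carry_out, never from a script. Its argument "series" is a list of rows, each an object of numbers: "tx", "ty", "tz": the shift along the tool's x, y, z in cm; "wx", "wy", "wz": the turn, a rotation vector about the tool's x, y, z in rad; "hand": the opening, from -1 (shut) to 1 (fully open). In form: [{"tx": .., "ty": .., "tz": .., "wx": .., "wy": .., "wz": .., "hand": ..}, ...]. A call has 1 to 10 rows; each row shifts and turns the commanded pose from where the row before left it, along the tool's axes as they then stand; what a row does not reach is not made up. A row lasts 1/12 s, in which the tool goes at most 41.7 mm and 7.16 degrees, less where a joint would pass 70% of its speed; a pose out of reach is approached as far as the arm can. A call is refused whole if a number of a shift passes 4.17 or a number of a turn 0.125, either way. A call with a gripper value outside its range is refused whole. The fingers move at their own pace and stop on an object; "grip_force" is the grip in N (left out, the last holds). Time passes only in rows, so rows that do not move let the fingers close. It gives the time, the measured TCP pose, the force and the opening at its end, in the units of the state.
- manip.get_state(): the state, without advancing time (a new reading comes with each control period).
- manip.camera(name): name is "scene" or "side" or "wrist"; returns a dict with "color" (480x640x3 uint8, blue, green, red), "range_z" (480x640 float32, m along the optical axis (not along the pixel's ray), 0 where there is no reading), "fov_y" (degrees; the focal length in pixels is half the picture's height over the tangent of half this angle, whatever the lens; pixels are square), "cx", "cy" (the principal point, pixels), "R" (3x3) and "t" (3): a world point X has camera coordinates R X + t; the wrist camera has in their place "tool_from_camera" (4x4, takes a point from camera to tool coordinates, whose origin is the TCP and whose axes are the tool frame's). Camera axes: x right, y down, z forward; pixel columns grow to the right and rows downward; lengths in m; the calibration is good to about 2 mm. A picture is of the moment at which its call begins: read the wrist's pose just before it.
- manip.job_done(): hands the job in, once; it reports no verdict.
The state is a dict: "time_s": time; "joint_pos": joint angles; "joint_vel": joint speeds; "tau": joint torques, N m; "tcp_pos": TCP position; "ee_rot": TCP orientation; "ft_force": force on the tool from outside, world axes, zero at the start; "torque": the same for the moment, N m; "gripper_width": finger opening in m.
Only numpy, scipy, OpenCV 4.12 (cv2) and the standard library are available. Lean on these libraries where they do the work, as an engineer would, in place of code of your own. Each camera call takes 0.05 s, during which the arm holds its last target.

## Working session

There is one attempt and no reset: what is moved stays moved. The work goes in short steps, Python scripts to look and compute and a tool call to move; the robot and the scene stay as the last step left them, time stands still between calls to the robot, and variables do not carry over. Pictures are saved under pics/ and viewed, and the job is handed in when it is done.

Besides the shell and the picture viewer there is one more tool, called after ">>>" as name(argument=value, ...), one argument or row to a line, values as JSON. carry_out: Moves the arm, as the interface text tells. Its arguments: {"type":"object","properties":{"series":{"type":"array","items":{"type":"object","properties":{"tx":{"type":"number"},"ty":{"type":"number"},"tz":{"type":"number"},"wx":{"type":"number"},"wy":{"type":"number"},"wz":{"type":"number"},"hand":{"type":"number"}}}},"grip_force":{"type":"number"}},"required":["series"]}

```bash
mkdir -p pics; cat > h.py <<'E'
import numpy as np, cv2, pickle
from scipy.spatial.transform import Rotation as Ro
from cell import manip
def snap(name,fn):
    s=manip.get_state(); c=manip.camera(name)
    c['state']=s; pickle.dump(c,open(f'{fn}.pkl','wb')); cv2.imwrite(f'pics/{fn}.png',c['color']); return c
def load(fn): return pickle.load(open(f'{fn}.pkl','rb'))
def cam(c):
    f=240/np.tan(np.radians(c['fov_y'])/2)
    if 'R' in c and c.get('R') is not None: R=np.array(c['R']);t=np.array(c['t'])
    else:
        s=c['state'];T=np.eye(4);T[:3,:3]=Ro.from_rotvec(s['ee_rot']).as_matrix();T[:3,3]=s['tcp_pos']
        W=np.linalg.inv(T@np.array(c['tool_from_camera']));R=W[:3,:3];t=W[:3,3]
    return f,R,t
def ray(c,u,v):
    f,R,t=cam(c); d=R.T@np.array([(u-c['cx'])/f,(v-c['cy'])/f,1]); return -R.T@t,d
def onz(c,u,v,z):
    o,d=ray(c,u,v); return o+d*(z-o[2])/d[2]
def cloud(c):
    f,R,t=cam(c);v,u=np.mgrid[:480,:640];z=c['range_z']
    P=np.stack([(u-c['cx'])/f*z,(v-c['cy'])/f*z,z],-1); return (P-t)@R
def proj(c,X):
    f,R,t=cam(c);p=R@np.array(X)+t;return f*p[0]/p[2]+c['cx'],f*p[1]/p[2]+c['cy']
def tri(l):
    A=np.zeros((3,3));b=np.zeros(3)
    for o,d in l:
        d=d/np.linalg.norm(d);M=np.eye(3)-np.outer(d,d);A+=M;b+=M@o
    return np.linalg.solve(A,b)
E
python3 - <<'E'
from h import *
for n in ['scene','side','wrist']:
    c=snap(n,n+'0'); f,R,t=cam(c); print(n,f,c['cx'],c['cy'],-R.T@t,R[2])
s=manip.get_state();print(s);print(Ro.from_rotvec(s['ee_rot']).as_matrix().round(3))
print(c['tool_from_camera'])
E
```

```text
scene 489.20062683592005 323.3366043729705 236.78364874915746 [ 0.97831996 -0.46612948  0.57440772] [-0.54045618  0.58598515 -0.60376197]
side 552.2469703033979 323.63924835606065 236.63762440469895 [-0.01645226 -0.72132195  0.67946748] [ 0.4596253   0.68418348 -0.56624866]
wrist 362.90764277427917 320.4238742114243 237.05571907480746 [0.09654655 0.59734172 0.37414991] [ 0.29095939 -0.08922595 -0.95256567]
{'time_s': 0.15, 'joint_pos': array([ 1.19561100e+00,  1.31008782e-01,  1.48904705e+00, -1.91604040e-05,
        1.52300458e+00, -8.54277639e-02]), 'joint_vel': array([ 0.00119126, -0.00109172, -0.00311603,  0.00054386,  0.0008044 ,
        0.00012892]), 'tau': array([-7.60661042e-04, -5.70063758e+01, -5.01158559e+01, -2.91243250e-04,
        9.67949338e-03,  5.95226038e-05]), 'tcp_pos': array([0.17128688, 0.57461728, 0.25546294]), 'ee_rot': array([-1.56024023,  0.22772443, -0.22722588]), 'ft_force': array([-0.41727919,  0.06994787,  0.09526533]), 'torque': array([0.00301312, 0.01438396, 0.02062618]), 'gripper_width': 0.08539576440556175}
[[ 0.958 -0.001  0.286]
 [-0.286 -0.001  0.958]
 [-0.    -1.    -0.001]]
[[ 3.42255817e-04  9.52537542e-01  3.04420949e-01 -7.81296386e-02]
 [ 6.73392931e-04 -3.04421117e-01  9.52537312e-01 -1.18813889e-01]
 [ 9.99999715e-01 -1.21016520e-04 -7.45621946e-04  2.79912711e-04]
 [ 0.00000000e+00  0.00000000e+00  0.00000000e+00  1.00000000e+00]]
```

View pics/scene0.png

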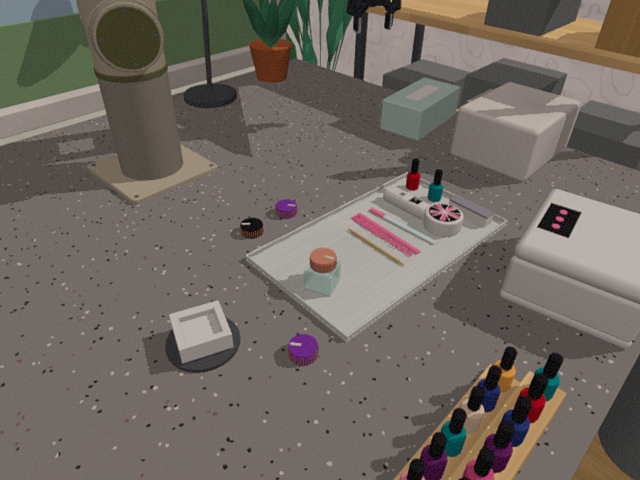

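View pics/side0.png

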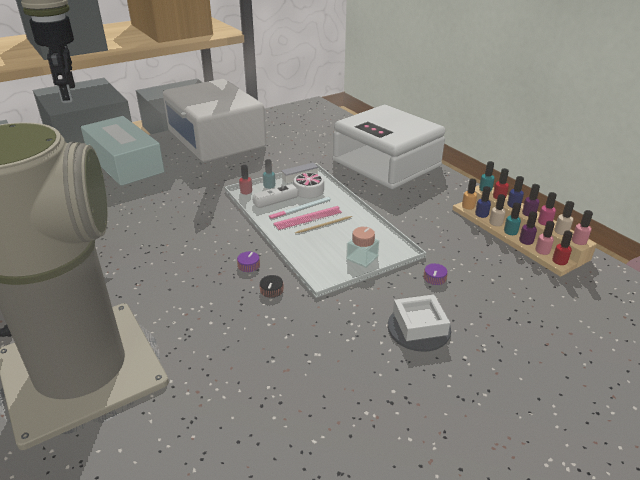

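View pics/wrist0.png

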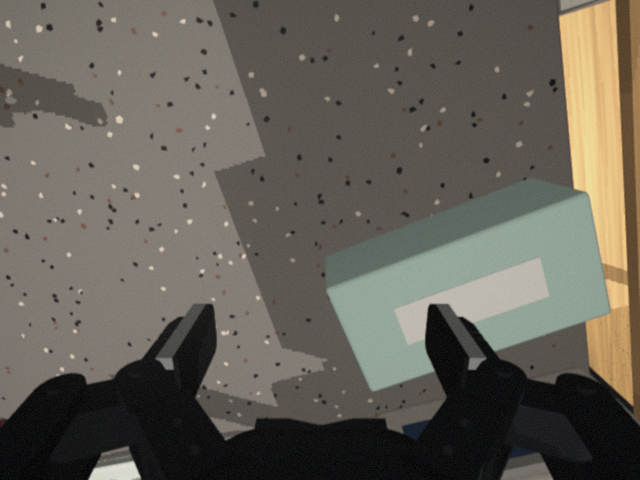

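Scene view: the rose-capped square jar is at (322,260) and the holder block at (201,330). In the side view the jar is at (363,237) and the holder at (421,318). Four things could be taken for the cap, with scene pixels: rose cap on the jar (322,260), black cap (252,228), purple (287,209), purple (303,348). The description says rose-coloured and on the jar, so I choose (322,260) and check it in a close crop.

```bash
python3 - <<'E'
from h import *
a=load('scene0');b=load('side0')
i1=cv2.resize(a['color'][225:325,280:370],None,fx=4,fy=4,interpolation=2)
i2=cv2.resize(b['color'][215:280,330:400],None,fx=5,fy=5,interpolation=2)
H=max(i1.shape[0],i2.shape[0]);o=np.zeros((H,i1.shape[1]+i2.shape[1],3),np.uint8)
o[:i1.shape[0],:i1.shape[1]]=i1;o[:i2.shape[0],i1.shape[1]:]=i2;cv2.imwrite('pics/crop1.png',o);print(o.shape)
for c,box in((a,(150,285,250,380)),(b,(380,280,460,350))):
    P=cloud(c);x0,y0,x1,y1=box
    Q=P[y0:y1,x0:x1].reshape(-1,3);col=c['color'][y0:y1,x0:x1].reshape(-1,3).astype(int)
    m=(Q[:,2]>.036)&(Q[:,2]<.06); q=Q[m]
    print('block',m.sum(),np.median(q[:,2]),q.min(0),q.max(0)); 
    r=cv2.minAreaRect((q[:,:2]*1000).astype(np.float32));print(r)
for c,box in((a,(290,235,350,300)),(b,(335,215,395,275))):
    P=cloud(c);x0,y0,x1,y1=box
    Q=P[y0:y1,x0:x1].reshape(-1,3);col=c['color'][y0:y1,x0:x1]
    hsv=cv2.cvtColor(col,cv2.COLOR_BGR2HSV).reshape(-1,3).astype(int)
    rose=((hsv[:,0]<12)|(hsv[:,0]>172))&(hsv[:,1]>70)
    q=Q[rose];print('cap',rose.sum(),np.percentile(q[:,2],[5,50,95]))
    t=q[q[:,2]>.06];(cc,r)=cv2.minEnclosingCircle((t[:,:2]*1000).astype(np.float32));print(cc,r)
    bd=Q[(~rose)&(Q[:,2]>.015)&(Q[:,2]<.055)];print('body',len(bd),np.percentile(bd[:,2],[5,50,95]),cv2.minAreaRect((bd[:,:2]*1000).astype(np.float32)))
E
```

```text
(400, 710, 3)
block 1260 0.041776085245824573 [ 0.46864861 -0.27537611  0.03604697] [ 0.56618851 -0.17888625  0.04481688]
((517.95556640625, -227.5009765625), (74.04174041748047, 79.33058166503906), 67.94741821289062)
block 875 0.04150840739219404 [ 0.46733704 -0.27578709  0.03600982] [ 0.56693675 -0.17999587  0.04574261]
((517.0048217773438, -227.08950805664062), (79.48619079589844, 76.24053955078125), 68.3471908569336)
cap 546 [0.04940256 0.06527679 0.06712142]
(763.32958984375, -228.18746948242188) 320.68255615234375
body 625 [0.01699546 0.03475993 0.04590846] ((557.5724487304688, -11.133760452270508), (49.2525749206543, 49.318660736083984), 20.01797866821289)
cap 323 [0.04960072 0.06489608 0.06744256]
(274.7347106933594, -355.475341796875) 467.58282470703125
body 491 [0.0164894  0.0340475  0.04622219] ((554.8221435546875, -30.498172760009766), (77.85352325439453, 62.83513259887695), 86.85665130615234)
```

View pics/crop1.png

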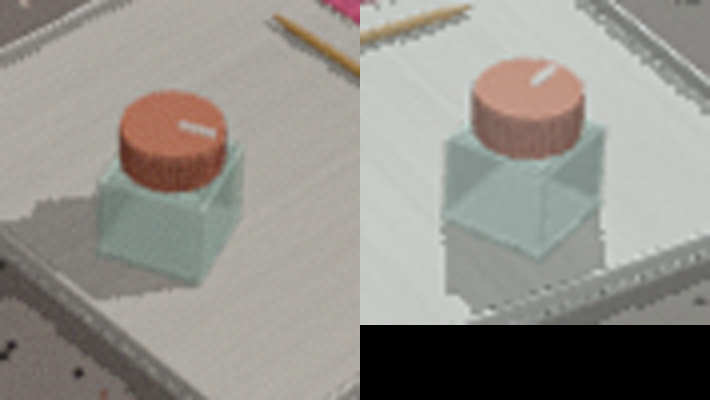

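The crop shows a ribbed rose cap with a white bar on a pale square glass body, which matches the description. Rough positions are jar (0.557,-0.011) with its sides at 20°, and well (0.517,-0.227) with its sides at -22°. Next I move over both for close wrist views.

>>> carry_out(
  series=[
    {"tx":2.67,"tz":-2.83,"hand":1},
    {"tx":2.67,"tz":-2.83,"hand":1},
    {"tx":2.67,"tz":-2.83,"hand":1},
    {"tx":2.67,"tz":-2.83,"hand":1},
    {"tx":2.67,"tz":-2.83,"hand":1},
    {"tx":2.67,"tz":-2.83,"hand":1},
    {"tx":2.67,"tz":-2.83,"hand":1},
    {"tx":2.67,"tz":-2.83,"hand":1},
    {"tx":2.67,"tz":-2.83,"hand":1},
    {"tx":2.67,"tz":-2.83,"hand":1},
  ],
)

```text
invalid input at $.series[0]: expected keys tx, ty, tz, wx, wy, wz, hand
```

>>> carry_out(
  series=[
    {"tx":2.67,"tz":-2.83,"hand":1},
    {"tx":2.67,"tz":-2.83,"hand":1},
    {"tx":2.67,"tz":-2.83,"hand":1},
    {"tx":2.67,"tz":-2.83,"hand":1},
    {"tx":2.67,"tz":-2.83,"hand":1},
    {"tx":2.67,"tz":-2.83,"hand":1},
    {"tx":2.67,"tz":-2.83,"hand":1},
    {"tx":2.67,"tz":-2.83,"hand":1},
    {"tx":2.67,"tz":-2.83,"hand":1},
    {"tx":2.67,"tz":-2.83,"hand":1},
  ],
)

```text
invalid input at $.series[0]: expected keys tx, ty, tz, wx, wy, wz, hand
```

>>> carry_out(
  series=[
    {"tx":0},
    {"tx":0},
  ],
)

```text
invalid input at $.series[0]: expected keys tx, ty, tz, wx, wy, wz, hand
```

```bash
python3 - <<'E'
from h import *
c=snap('wrist','w1');s=c['state'];print(s['time_s'],s['tcp_pos'],s['joint_pos'],s['ee_rot'])
E
```

```text
0.15 [0.17128688 0.57461728 0.25546294] [ 1.19561100e+00  1.31008782e-01  1.48904705e+00 -1.91604040e-05
  1.52300458e+00 -8.54277639e-02] [-1.56024023  0.22772443 -0.22722588]
```

View pics/w1.png

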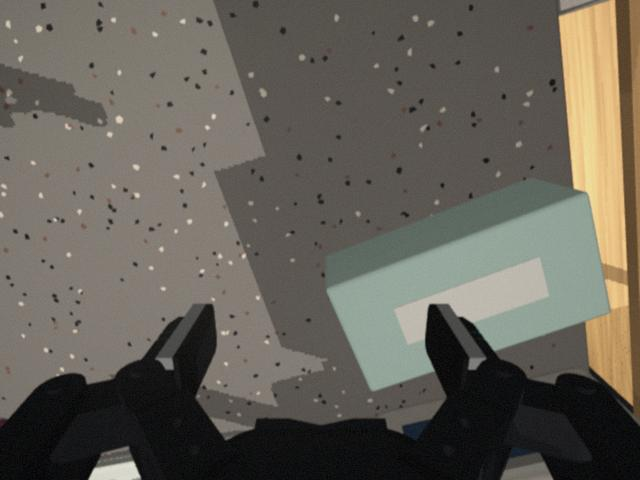

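The move was refused and nothing changed: the picture is the same as the start view. All seven keys are required in each row, so I resend it that way.

>>> carry_out(
  series=[
    {"tx":2.67,"ty":0,"tz":-2.83,"wx":0,"wy":0,"wz":0,"hand":1},
    {"tx":2.67,"ty":0,"tz":-2.83,"wx":0,"wy":0,"wz":0,"hand":1},
    {"tx":2.67,"ty":0,"tz":-2.83,"wx":0,"wy":0,"wz":0,"hand":1},
    {"tx":2.67,"ty":0,"tz":-2.83,"wx":0,"wy":0,"wz":0,"hand":1},
    {"tx":2.67,"ty":0,"tz":-2.83,"wx":0,"wy":0,"wz":0,"hand":1},
    {"tx":2.67,"ty":0,"tz":-2.83,"wx":0,"wy":0,"wz":0,"hand":1},
    {"tx":2.67,"ty":0,"tz":-2.83,"wx":0,"wy":0,"wz":0,"hand":1},
    {"tx":2.67,"ty":0,"tz":-2.83,"wx":0,"wy":0,"wz":0,"hand":1},
    {"tx":2.67,"ty":0,"tz":-2.83,"wx":0,"wy":0,"wz":0,"hand":1},
    {"tx":2.67,"ty":0,"tz":-2.83,"wx":0,"wy":0,"wz":0,"hand":1},
  ],
)

```text
time_s: 1.03
tcp_pos: [0.3467, 0.2258, 0.2563]
ee_rot: [-1.559, 0.227, -0.228]
ft_force: [0.8, 0.6, -0.2]
gripper_width: 0.0852
```

>>> carry_out(
  series=[
    {"tx":2.67,"ty":0,"tz":-2.83,"wx":0,"wy":0,"wz":0,"hand":1},
    {"tx":2.67,"ty":0,"tz":-2.83,"wx":0,"wy":0,"wz":0,"hand":1},
    {"tx":2.67,"ty":0,"tz":-2.83,"wx":0,"wy":0,"wz":0,"hand":1},
    {"tx":2.67,"ty":0,"tz":-2.83,"wx":0,"wy":0,"wz":0,"hand":1},
    {"tx":2.67,"ty":0,"tz":-2.83,"wx":0,"wy":0,"wz":0,"hand":1},
    {"tx":2.67,"ty":0,"tz":-2.83,"wx":0,"wy":0,"wz":0,"hand":1},
    {"tx":2.67,"ty":0,"tz":-2.83,"wx":0,"wy":0,"wz":0,"hand":1},
    {"tx":2.67,"ty":0,"tz":-2.83,"wx":0,"wy":0,"wz":0,"hand":1},
    {"tx":2.67,"ty":0,"tz":-2.83,"wx":0,"wy":0,"wz":0,"hand":1},
    {"tx":1.2,"ty":0,"tz":-1.2,"wx":0,"wy":0,"wz":0,"hand":1},
  ],
)

```text
time_s: 1.87
tcp_pos: [0.5129, -0.1043, 0.2559]
ee_rot: [-1.56, 0.229, -0.23]
ft_force: [0.5, -0.1, 0.7]
gripper_width: 0.0855
```

```bash
python3 - <<'E'
from h import *
c=snap('wrist','w1');s=c['state'];print(s['time_s'],s['tcp_pos'],s['joint_pos'],s['joint_vel'],s['ee_rot'])
E
```

```text
1.8667 [ 0.51292337 -0.10431837  0.25592737] [-2.97805409e-01 -7.76707482e-02  1.70061192e+00 -1.24682791e-03
  1.51818770e+00 -1.57611733e+00] [-0.238501    0.32904217 -0.30620921  0.02468191  0.00077006 -0.22564887] [-1.55988597  0.22934543 -0.22977161]
```

View pics/w1.png

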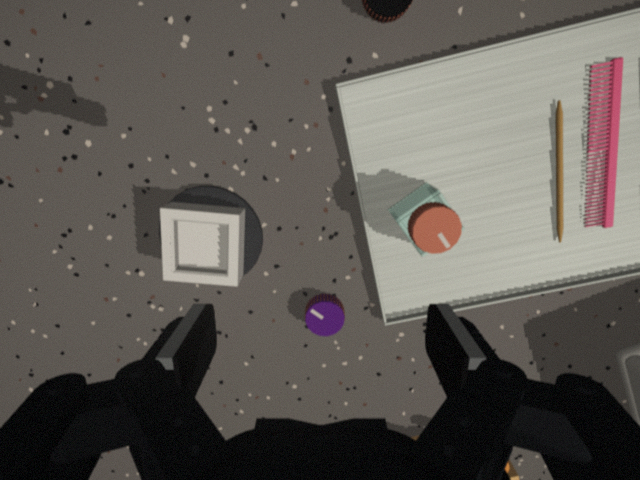

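The wrist view shows the holder block at (202,245), the rose cap at (435,228) and a purple look-alike at (325,314). The arm was still settling, so I retake and measure.

```bash
cat >> h.py <<'E'
def mask_rose(c):
    h=cv2.cvtColor(c['color'],cv2.COLOR_BGR2HSV)
    m=(((h[...,0]<12)|(h[...,0]>172))&(h[...,1]>90)&(h[...,2]>60)).astype(np.uint8)
    return m
def report(c,wellbox=None,jarbox=None):
    P=cloud(c);H=cv2.cvtColor(c['color'],cv2.COLOR_BGR2HSV)
    if wellbox:
        x0,y0,x1,y1=wellbox;Q=P[y0:y1,x0:x1]
        top=(Q[...,2]>.036)&(Q[...,2]<.05); q=Q[top]
        print('block top z',np.median(q[:,2]),cv2.minAreaRect((q[:,:2]*1000).astype(np.float32)))
        m=top.astype(np.uint8)
        cs,hi=cv2.findContours(m,cv2.RETR_CCOMP,cv2.CHAIN_APPROX_NONE)
        zt=np.median(q[:,2])
        for k,cc in enumerate(cs):
            if cv2.contourArea(cc)<150: continue
            X=np.array([onz(c,u+x0,v+y0,zt)[:2] for u,v in cc[:,0]])*1000
            print(' contour','inner' if hi[0,k,3]>=0 else 'outer',cv2.minAreaRect(X.astype(np.float32)))
        fl=(Q[...,2]>.024)&(Q[...,2]<.034);print(' floor z',np.median(Q[...,2][fl]) if fl.any() else None)
    if jarbox:
        x0,y0,x1,y1=jarbox;Q=P[y0:y1,x0:x1];m=mask_rose(c)[y0:y1,x0:x1]>0
        zt=np.median(Q[m&(Q[...,2]>.06)][:,2]) if (m&(Q[...,2]>.06)).any() else None
        t=m&(abs(Q[...,2]-zt)<.003);t=cv2.morphologyEx(t.astype(np.uint8),cv2.MORPH_OPEN,np.ones((3,3)))
        t=cv2.morphologyEx(t,cv2.MORPH_CLOSE,np.ones((15,15)))
        cc=max(cv2.findContours(t,cv2.RETR_EXTERNAL,cv2.CHAIN_APPROX_NONE)[0],key=cv2.contourArea)
        X=np.array([onz(c,u+x0,v+y0,zt)[:2] for u,v in cc[:,0]])*1000
        e=cv2.fitEllipse(X.astype(np.float32));print('cap top z',zt,'ellipse',e,'circ',cv2.minEnclosingCircle(X.astype(np.float32)))
        w=(H[y0:y1,x0:x1,1]<70)&(H[y0:y1,x0:x1,2]>120)&(cv2.erode(t,np.ones((5,5)))>0)
        v,u=np.nonzero(w)
        if len(u)>5:
            B=np.array([onz(c,a+x0,b+y0,zt)[:2] for a,b in zip(u,v)])*1000
            d=B.mean(0)-np.array(e[0]);_,_,V=np.linalg.svd(B-B.mean(0));print(' bar',len(u),'mean off',d,'ang',np.degrees(np.arctan2(d[1],d[0])),'axis',np.degrees(np.arctan2(V[0,1],V[0,0])))
        sh=(~m)&(Q[...,2]>.039)&(Q[...,2]<.052);q=Q[sh]
        if len(q)>10: print('shoulder',len(q),np.median(q[:,2]),cv2.minAreaRect((q[:,:2]*1000).astype(np.float32)))
        al=(Q[...,2]>.012);q=Q[al];
        if len(q)>10: print('above12',len(q),cv2.minAreaRect((q[:,:2]*1000).astype(np.float32)))
E
python3 - <<'E'
from h import *
c=snap('wrist','w1b');s=c['state'];print(s['time_s'],s['tcp_pos'],abs(s['joint_vel']).max())
report(c,(130,170,275,320),(385,175,480,270))
for n,wb,jb in(('scene0',(150,285,250,380),(290,235,350,300)),('side0',(380,280,460,350),(335,215,395,275))):
    print(n);report(load(n),wb,jb)
E
```

```text
1.9167 [ 0.51330351 -0.10518793  0.25577311] 0.07096668073761192
block top z 0.043113617545525666 ((516.8298950195312, -227.61676025390625), (74.85914611816406, 74.83255004882812), 67.82220458984375)
 contour outer ((516.2115478515625, -226.509765625), (75.8469009399414, 76.28355407714844), 67.97212982177734)
 contour inner ((515.6030883789062, -225.84310913085938), (50.953800201416016, 51.16206359863281), 67.54927062988281)
 floor z 0.031246717765076377
cap top z 0.06708558688845609 ellipse ((555.0670166015625, -10.021787643432617), (41.577919006347656, 42.70081329345703), 178.2016143798828) circ ((555.08984375, -9.824295997619629), 21.826507568359375)
 bar 57 mean off [9.70365412 4.06168949] ang 22.712878667472907 axis 22.99950863466401
shoulder 719 0.04587513725432652 ((555.8355712890625, -9.807952880859375), (48.16815948486328, 47.92414474487305), 20.33127212524414)
above12 3314 ((504.17803955078125, -30.193378448486328), (160.08743286132812, 48.52682876586914), 21.496469497680664)
scene0
block top z 0.041776085245824573 ((517.95556640625, -227.5009765625), (74.04174041748047, 79
[... 824 characters left out ...]
805664)
side0
block top z 0.04150840739219404 ((517.0048217773438, -227.08950805664062), (79.48619079589844, 76.24053955078125), 68.3471908569336)
 contour outer ((514.9453125, -229.49362182617188), (80.504150390625, 76.87173461914062), 68.02525329589844)
 contour inner ((514.857177734375, -229.3516387939453), (53.3753776550293, 52.80501174926758), 68.72390747070312)
 floor z 0.029930077898252992Traceback (most recent call last):
  File "<stdin>", line 5, in <module>
  File "h.py", line 50, in report
    t=m&(abs(Q[...,2]-zt)<.003);t=cv2.morphologyEx(t.astype(np.uint8),cv2.MORPH_OPEN,np.ones((3,3)))
             ~~~~~~~~^~~
TypeError: unsupported operand type(s) for -: 'float' and 'NoneType'
```

Jar: (0.5555,-0.010), sides at 20.3°, cap top z 0.067. Well: (0.5165,-0.227), sides at -22.1°, rim 0.042, floor 0.030. Heights and sizes agree with the text. Next I go above the jar with jaws aligned to its flats.

```bash
cat >> h.py <<'E'
def yaw(s):
    R=Ro.from_rotvec(s['ee_rot']).as_matrix();return np.degrees(np.arctan2(R[1,0],R[0,0])),R
def plan(X,th,n,verbose=True):
    """rows to bring tool to X (m), tool-x yaw th deg, tool straight down"""
    s=manip.get_state();th0,R=yaw(s);p=np.array(s['tcp_pos'])
    c,q=np.cos(np.radians(th)),np.sin(np.radians(th))
    Rt=np.array([[c,0,-q],[q,0,c],[0,-1,0]])
    dw=Ro.from_matrix(R.T@Rt).as_rotvec();print('t',s['time_s'],'p',p.round(4),'yaw',round(th0,2),'dw',dw.round(4),'total tool shift cm',(R.T@(np.array(X)-p)*100).round(2))
    for k in range(n):
        Rk=R@Ro.from_rotvec(dw*k/n).as_matrix(); d=Rk.T@(np.array(X)-p)/n*100
        print(k,d.round(2),(dw/n).round(4))
E
python3 - <<'E'
from h import *
plan([.5555,-.010,.18],-69.7,8)
E
```

```text
t 1.9667 p [ 0.5125 -0.1029  0.2557] yaw -16.81 dw [ 8.00e-04  9.23e-01 -4.00e-04] total tool shift cm [ 1.43  7.57 10.15]
0 [0.18 0.95 1.27] [ 1.000e-04  1.154e-01 -0.000e+00]
1 [0.03 0.95 1.28] [ 1.000e-04  1.154e-01 -0.000e+00]
2 [-0.12  0.95  1.28] [ 1.000e-04  1.154e-01 -0.000e+00]
3 [-0.26  0.95  1.25] [ 1.000e-04  1.154e-01 -0.000e+00]
4 [-0.4   0.95  1.21] [ 1.000e-04  1.154e-01 -0.000e+00]
5 [-0.54  0.95  1.16] [ 1.000e-04  1.154e-01 -0.000e+00]
6 [-0.67  0.95  1.09] [ 1.000e-04  1.154e-01 -0.000e+00]
7 [-0.79  0.95  1.01] [ 1.000e-04  1.154e-01 -0.000e+00]
```

>>> carry_out(
  series=[
    {"tx":0.18,"ty":0.95,"tz":1.27,"wx":0,"wy":0.1154,"wz":0,"hand":1},
    {"tx":0.03,"ty":0.95,"tz":1.28,"wx":0,"wy":0.1154,"wz":0,"hand":1},
    {"tx":-0.12,"ty":0.95,"tz":1.28,"wx":0,"wy":0.1154,"wz":0,"hand":1},
    {"tx":-0.26,"ty":0.95,"tz":1.25,"wx":0,"wy":0.1154,"wz":0,"hand":1},
    {"tx":-0.4,"ty":0.95,"tz":1.21,"wx":0,"wy":0.1154,"wz":0,"hand":1},
    {"tx":-0.54,"ty":0.95,"tz":1.16,"wx":0,"wy":0.1154,"wz":0,"hand":1},
    {"tx":-0.67,"ty":0.95,"tz":1.09,"wx":0,"wy":0.1154,"wz":0,"hand":1},
    {"tx":-0.79,"ty":0.95,"tz":1.01,"wx":0,"wy":0.1154,"wz":0,"hand":1},
    {"tx":0,"ty":0,"tz":0,"wx":0,"wy":0,"wz":0,"hand":1},
    {"tx":0,"ty":0,"tz":0,"wx":0,"wy":0,"wz":0,"hand":1},
  ],
)

```text
time_s: 2.8
tcp_pos: [0.5539, -0.0059, 0.1796]
ee_rot: [-1.36, 0.94, -0.937]
ft_force: [-0.2, -1.1, 0.6]
gripper_width: 0.0853
```

```bash
python3 - <<'E'
from h import *
c=snap('wrist','w2');s=c['state'];print(s['time_s'],s['tcp_pos'],yaw(s)[0],abs(s['joint_vel']).max(),s['joint_pos'])
u,v=proj(c,[.5555,-.010,.06]);print(u,v)
report(c,None,(max(0,int(u)-80),max(0,int(v)-90),int(u)+80,int(v)+80))
E
```

```text
2.8 [ 0.55386448 -0.00589481  0.17962015] -69.22245215675456 0.044799705014155124 [-1.03212956e-01  5.70535774e-02  1.70783318e+00  3.32717213e-06
  1.37862113e+00 -4.65850953e-01]
320.94560337705997 245.91151948093437
cap top z 0.0672267332483778 ellipse ((555.757568359375, -8.941324234008789), (42.193992614746094, 42.568275451660156), 152.87838745117188) circ ((555.678466796875, -8.894370079040527), 21.946950912475586)
 bar 137 mean off [10.65412935  3.05553249] ang 16.002534545648782 axis 20.607181186960055
shoulder 1032 0.0459696561632381 ((556.0838012695312, -9.390054702758789), (48.11194610595703, 47.983097076416016), 20.664037704467773)
above12 5620 ((585.3084716796875, -11.965423583984375), (134.2732696533203, 144.98583984375), 79.36669921875)
```

View pics/w2.png

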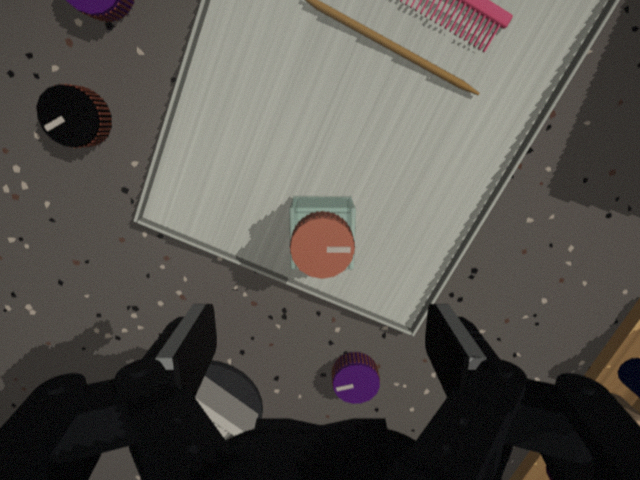

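The second wrist view agrees: cap at (323,245) px gives (0.556,-0.009), and the shoulder gives (0.556,-0.0094) at 20.6°, cap top z 0.067. Planning the descent to grip the flats.

```bash
python3 - <<'E'
from h import *
plan([.556,-.0095,.044],-69.5,7)
E
```

```text
t 2.85 p [ 0.5542 -0.0066  0.1803] yaw -69.22 dw [ 0.0007  0.0049 -0.0002] total tool shift cm [ 0.34 13.63  0.07]
0 [0.05 1.95 0.01] [ 0.0001  0.0007 -0.    ]
1 [0.05 1.95 0.01] [ 0.0001  0.0007 -0.    ]
2 [0.05 1.95 0.01] [ 0.0001  0.0007 -0.    ]
3 [0.05 1.95 0.01] [ 0.0001  0.0007 -0.    ]
4 [0.05 1.95 0.01] [ 0.0001  0.0007 -0.    ]
5 [0.05 1.95 0.01] [ 0.0001  0.0007 -0.    ]
6 [0.05 1.95 0.01] [ 0.0001  0.0007 -0.    ]
```

>>> carry_out(
  series=[
    {"tx":0.05,"ty":2.0,"tz":0.01,"wx":0,"wy":0.005,"wz":0,"hand":1},
    {"tx":0.05,"ty":2.0,"tz":0.01,"wx":0,"wy":0,"wz":0,"hand":1},
    {"tx":0.05,"ty":2.0,"tz":0.01,"wx":0,"wy":0,"wz":0,"hand":1},
    {"tx":0.05,"ty":2.0,"tz":0.01,"wx":0,"wy":0,"wz":0,"hand":1},
    {"tx":0.05,"ty":2.0,"tz":0.01,"wx":0,"wy":0,"wz":0,"hand":1},
    {"tx":0.05,"ty":2.0,"tz":0.01,"wx":0,"wy":0,"wz":0,"hand":1},
    {"tx":0.05,"ty":1.6,"tz":0.01,"wx":0,"wy":0,"wz":0,"hand":1},
    {"tx":0,"ty":0,"tz":0,"wx":0,"wy":0,"wz":0,"hand":1},
    {"tx":0,"ty":0,"tz":0,"wx":0,"wy":0,"wz":0,"hand":1},
  ],
  grip_force=40,
)

```text
time_s: 3.6
tcp_pos: [0.556, -0.0105, 0.0443]
ee_rot: [-1.357, 0.945, -0.944]
ft_force: [0.4, -0.4, 0.8]
gripper_width: 0.0851
```

```bash
python3 - <<'E'
from h import *
c=snap('wrist','w3');s=c['state'];print(s['time_s'],s['tcp_pos'],yaw(s)[0],s['ft_force'])
R=yaw(s)[1]
print('jar in tool',R.T@(np.array([.556,-.0095,.044])-s['tcp_pos']))
E
```

```text
3.6 [ 0.5560165  -0.01053486  0.04434323] -69.70141293514833 [ 0.39665381 -0.408148    0.77314013]
jar in tool [-0.00097614  0.00034329  0.00034395]
```

View pics/w3.png

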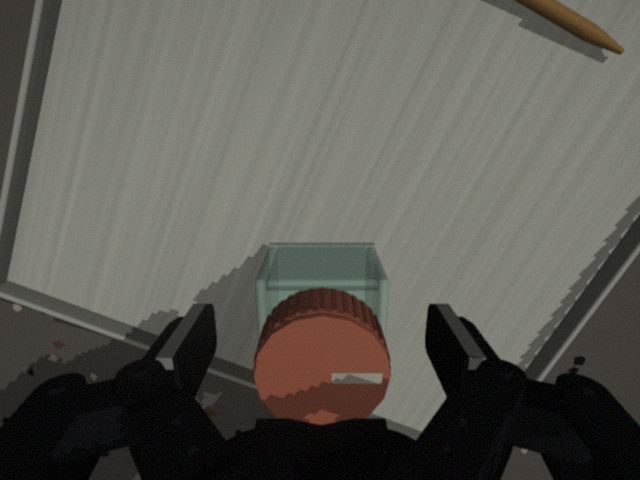

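The jar body (320,270) and cap (322,360) sit centred between the open fingers at (190,350) and (455,350). Closing.

>>> carry_out(
  series=[
    {"tx":0,"ty":0,"tz":0,"wx":0,"wy":0,"wz":0,"hand":0},
    {"tx":0,"ty":0,"tz":0,"wx":0,"wy":0,"wz":0,"hand":-1},
    {"tx":0,"ty":0,"tz":0,"wx":0,"wy":0,"wz":0,"hand":-1},
    {"tx":0,"ty":0,"tz":0,"wx":0,"wy":0,"wz":0,"hand":-1},
    {"tx":0,"ty":0,"tz":0,"wx":0,"wy":0,"wz":0,"hand":-1},
    {"tx":0,"ty":0,"tz":0,"wx":0,"wy":0,"wz":0,"hand":-1},
    {"tx":0,"ty":0,"tz":0,"wx":0,"wy":0,"wz":0,"hand":-1},
    {"tx":0,"ty":0,"tz":0,"wx":0,"wy":0,"wz":0,"hand":-1},
    {"tx":0,"ty":0,"tz":0,"wx":0,"wy":0,"wz":0,"hand":-1},
    {"tx":0,"ty":0,"tz":0,"wx":0,"wy":0,"wz":0,"hand":-1},
  ],
  grip_force=40,
)

```text
time_s: 4.48
tcp_pos: [0.5576, -0.0103, 0.0458]
ee_rot: [-1.355, 0.944, -0.947]
ft_force: [-1.5, -0.1, 7.0]
gripper_width: 0.0471
```

>>> carry_out(
  series=[
    {"tx":0,"ty":-0.5,"tz":0,"wx":0,"wy":0,"wz":0,"hand":-1},
    {"tx":0,"ty":-1.5,"tz":0,"wx":0,"wy":0,"wz":0,"hand":-1},
    {"tx":0,"ty":-2.0,"tz":0,"wx":0,"wy":0,"wz":0,"hand":-1},
    {"tx":0,"ty":-2.0,"tz":0,"wx":0,"wy":0,"wz":0,"hand":-1},
    {"tx":0,"ty":-2.0,"tz":0,"wx":0,"wy":0,"wz":0,"hand":-1},
    {"tx":0,"ty":-1.5,"tz":0,"wx":0,"wy":0,"wz":0,"hand":-1},
    {"tx":0,"ty":-0.5,"tz":0,"wx":0,"wy":0,"wz":0,"hand":-1},
    {"tx":0,"ty":0,"tz":0,"wx":0,"wy":0,"wz":0,"hand":-1},
  ],
)

```text
time_s: 5.15
tcp_pos: [0.5576, -0.0102, 0.146]
ee_rot: [-1.354, 0.943, -0.947]
ft_force: [0.2, -0.6, -2.5]
gripper_width: 0.0473
```

```bash
python3 - <<'E'
from h import *
c=snap('wrist','w4');s=c['state'];th,R=yaw(s);print(s['time_s'],s['tcp_pos'],th,s['ft_force'],s['gripper_width'])
for n in('scene','side'): snap(n,n+'4')
P=cloud(c);m=mask_rose(c)>0;m[:,:200]=0;m[:,460:]=0
T=(P-np.array(s['tcp_pos']))@R
t=m&(T[...,1]>-.04)&(T[...,1]<.06);q=T[t];print('cap y tool pct',np.percentile(q[:,1],[2,50,98]))
tt=t&(abs(T[...,1]-np.percentile(q[:,1],20))<.003);X=T[tt][:,[0,2]]*1000;print(cv2.minEnclosingCircle(X.astype(np.float32)),len(X))
sh=(~m)&(T[...,1]>.0)&(T[...,1]<.06)&(abs(T[...,0])<.04)&(abs(T[...,2])<.035);q=T[sh];print(len(q),np.percentile(q[:,1],[5,25,50,75,95]))
plan([.5165,-.227,.15],-112.1,8)
E
```

```text
5.15 [ 0.55760296 -0.01021262  0.14598891] -69.77845433539908 [ 0.20605907 -0.58195846 -2.54218611] 0.04730339339422043
cap y tool pct [-0.02247041 -0.02130741 -0.00572125]
((-1.8253065347671509, -0.2464214265346527), 22.4483642578125) 11545
5959 [0.00018459 0.00289006 0.01120474 0.02354234 0.03813837]
t 5.3 p [ 0.5557 -0.0101  0.1428] yaw -69.79 dw [ 2.300e-03  7.385e-01 -2.000e-04] total tool shift cm [ 19.    -0.72 -11.17]
0 [ 2.38 -0.09 -1.4 ] [ 0.0003  0.0923 -0.    ]
1 [ 2.49 -0.09 -1.17] [ 0.0003  0.0923 -0.    ]
2 [ 2.59 -0.09 -0.94] [ 0.0003  0.0923 -0.    ]
3 [ 2.67 -0.09 -0.69] [ 0.0003  0.0923 -0.    ]
4 [ 2.72 -0.09 -0.45] [ 0.0003  0.0923 -0.    ]
5 [ 2.75 -0.09 -0.19] [ 0.0003  0.0923 -0.    ]
6 [ 2.75 -0.09  0.06] [ 0.0003  0.0923 -0.    ]
7 [ 2.74 -0.09  0.32] [ 0.0003  0.0923 -0.    ]
```

View pics/w4.png

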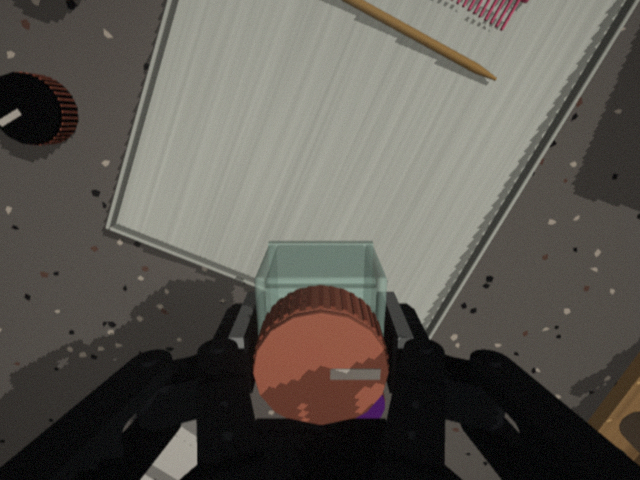

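View pics/scene4.png

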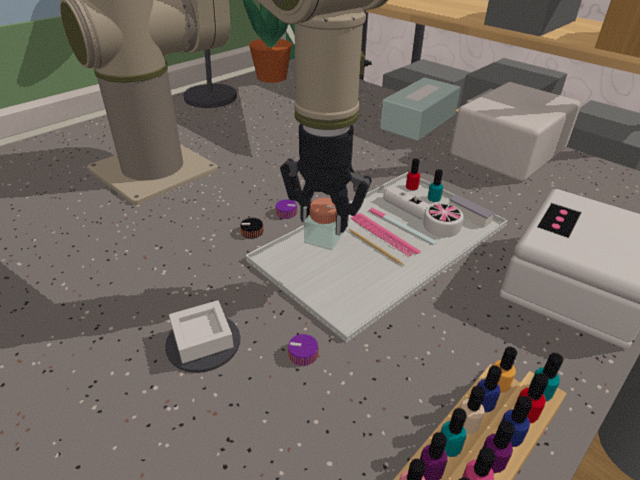

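The jar is held squarely: the pads touch the body at (240,335) and (400,335), with the cap at (320,370). In the scene view the jar has left the tray upright. Now over to the well.

>>> carry_out(
  series=[
    {"tx":2.38,"ty":-0.09,"tz":-1.4,"wx":0,"wy":0.0923,"wz":0,"hand":-1},
    {"tx":2.49,"ty":-0.09,"tz":-1.17,"wx":0,"wy":0.0923,"wz":0,"hand":-1},
    {"tx":2.59,"ty":-0.09,"tz":-0.94,"wx":0,"wy":0.0923,"wz":0,"hand":-1},
    {"tx":2.67,"ty":-0.09,"tz":-0.69,"wx":0,"wy":0.0923,"wz":0,"hand":-1},
    {"tx":2.72,"ty":-0.09,"tz":-0.45,"wx":0,"wy":0.0923,"wz":0,"hand":-1},
    {"tx":2.75,"ty":-0.09,"tz":-0.19,"wx":0,"wy":0.0923,"wz":0,"hand":-1},
    {"tx":2.75,"ty":-0.09,"tz":0.06,"wx":0,"wy":0.0923,"wz":0,"hand":-1},
    {"tx":2.74,"ty":-0.09,"tz":0.32,"wx":0,"wy":0.0923,"wz":0,"hand":-1},
    {"tx":0,"ty":0,"tz":0,"wx":0,"wy":0,"wz":0,"hand":-1},
    {"tx":0,"ty":0,"tz":0,"wx":0,"wy":0,"wz":0,"hand":-1},
  ],
)

```text
time_s: 6.13
tcp_pos: [0.5162, -0.2281, 0.1498]
ee_rot: [-1.001, 1.491, -1.487]
ft_force: [1.2, 0.6, -2.4]
gripper_width: 0.0474
```

```bash
python3 - <<'E'
from h import *
snap('scene','scene5');c=snap('wrist','w5');s=c['state'];th,R=yaw(s);print(s['time_s'],s['tcp_pos'],th,s['ft_force'],s['gripper_width'],s['joint_pos'])
P=cloud(c);m=mask_rose(c)>0;m[:,:200]=0;m[:,460:]=0
T=(P-np.array(s['tcp_pos']))@R
t=m&(T[...,1]>-.04)&(T[...,1]<.06);y0=np.median(T[t&(T[...,1]<-.018)][:,1]);print(y0)
tt=(t&(abs(T[...,1]-y0)<.0025)).astype(np.uint8);tt=cv2.morphologyEx(tt,cv2.MORPH_OPEN,np.ones((5,5)))
cc=max(cv2.findContours(tt,cv2.RETR_EXTERNAL,cv2.CHAIN_APPROX_NONE)[0],key=cv2.contourArea)[:,0]
z=s['tcp_pos'][2]-y0
X=np.array([onz(c,u,v,z) for u,v in cc]);Xt=(X-np.array(s['tcp_pos']))@R*1000
print('tool x range',Xt[:,0].min(),Xt[:,0].max(),'z range',Xt[:,2].min(),Xt[:,2].max())
for n in ('scene5',):
    c=load(n);m=mask_rose(c);u,v=proj(c,[.5165,-.227,.17]);print(u,v)
    x0,y0=int(u)-50,int(v)-50;k=cv2.resize(c['color'][max(0,y0):y0+130,max(0,x0):x0+100],None,fx=4,fy=4,interpolation=2);cv2.imwrite('pics/crop5.png',k)
    P=cloud(c);h=cv2.cvtColor(c['color'],cv2.COLOR_BGR2HSV)
    mm=m.astype(bool);mm[:, :int(u)-40]=0;mm[:,int(u)+40:]=0;mm[:int(v)-40]=0;mm[int(v)+40:]=0
    q=P[mm];print('cap top z',np.percentile(q[:,2],[50,90,98]));q=q[abs(q[:,2]-np.percentile(q[:,2],90))<.004];print(cv2.minEnclosingCircle((q[:,:2]*1000).astype(np.float32)))
E
```

```text
6.1833 [ 0.51654483 -0.22698291  0.14989481] -112.11123764850997 [-1.11375747 -0.3919524  -2.51966989] 0.047213319905475705 [-5.05144347e-01  1.12157846e-01  1.70593141e+00  4.23719122e-04
  1.32621561e+00 -1.19334576e-01]
-0.021453226159143177
tool x range -23.377300211484272 19.14057902473795 z range -21.15462182081117 21.660129310374604
186.01375811390056 254.6067214241189
cap top z [0.16889388 0.1841155  0.21758834]
((537.5914916992188, -248.98147583007812), 9.999999747378752e-05)
```

View pics/crop5.png

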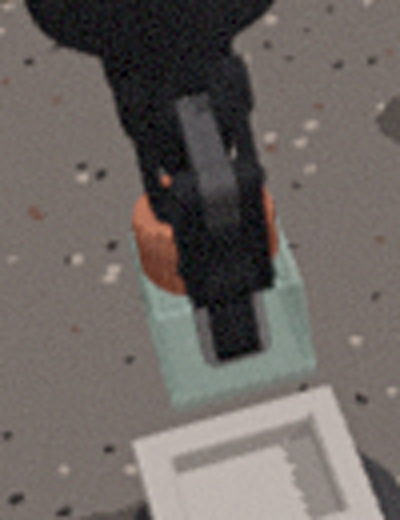

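The crop shows the jar gripped upright over the well, square to it. The cap sits about 1.2 mm toward tool -x, so I correct for that on the way down to just above the rim.

>>> carry_out(
  series=[
    {"tx":0.1,"ty":1.5,"tz":0,"wx":0,"wy":0,"wz":0,"hand":-1},
    {"tx":0,"ty":2.0,"tz":0,"wx":0,"wy":0,"wz":0,"hand":-1},
    {"tx":0,"ty":1.7,"tz":0,"wx":0,"wy":0,"wz":0,"hand":-1},
    {"tx":0,"ty":0.9,"tz":0,"wx":0,"wy":0,"wz":0,"hand":-1},
    {"tx":0,"ty":0,"tz":0,"wx":0,"wy":0,"wz":0,"hand":-1},
    {"tx":0,"ty":0,"tz":0,"wx":0,"wy":0,"wz":0,"hand":-1},
  ],
)

```text
time_s: 6.73
tcp_pos: [0.5168, -0.2271, 0.09]
ee_rot: [-1.003, 1.488, -1.485]
ft_force: [0.1, -1.2, -1.1]
gripper_width: 0.0473
```

```bash
python3 - <<'E'
from h import *
c=snap('side','side6');c2=snap('scene','scene6')
a=cv2.resize(c['color'][240:350,370:470],None,fx=4,fy=4,interpolation=2);b=cv2.resize(c2['color'][260:370,150:250],None,fx=4,fy=4,interpolation=2)
cv2.imwrite('pics/crop6.png',np.hstack([a,b]))
s=manip.get_state();print(s['tcp_pos'],yaw(s)[0],s['ft_force'])
E
```

```text
[ 0.51795859 -0.22809127  0.091742  ] -112.04902805629928 [ 0.22952867 -0.23915365 -1.71406449]
```

View pics/crop6.png

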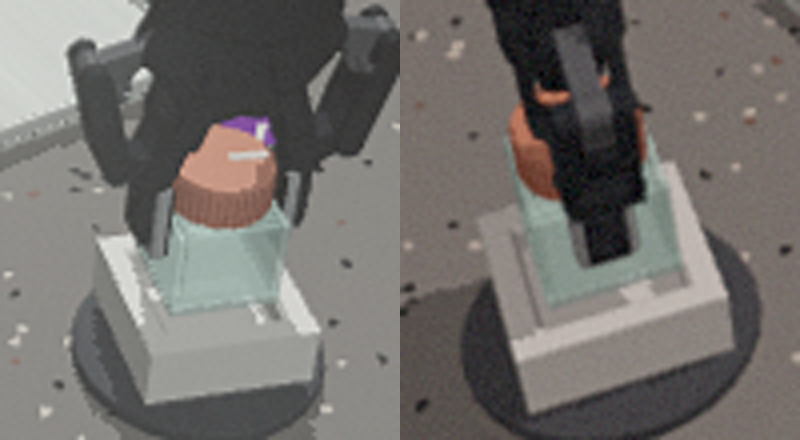

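Both views show the jar just above the well and square to it. Now a slow descent.

>>> carry_out(
  series=[
    {"tx":0,"ty":0.3,"tz":0,"wx":0,"wy":0,"wz":0,"hand":-1},
    {"tx":0,"ty":0.3,"tz":0,"wx":0,"wy":0,"wz":0,"hand":-1},
    {"tx":0,"ty":0.3,"tz":0,"wx":0,"wy":0,"wz":0,"hand":-1},
    {"tx":0,"ty":0.1,"tz":0,"wx":0,"wy":0,"wz":0,"hand":-1},
    {"tx":0,"ty":0,"tz":0,"wx":0,"wy":0,"wz":0,"hand":-1},
  ],
)

```text
time_s: 7.25
tcp_pos: [0.5168, -0.228, 0.08]
ee_rot: [-1.002, 1.488, -1.487]
ft_force: [1.0, 0.1, -2.1]
gripper_width: 0.0472
```

>>> carry_out(
  series=[
    {"tx":0,"ty":0.25,"tz":0,"wx":0,"wy":0,"wz":0,"hand":-1},
    {"tx":0,"ty":0.25,"tz":0,"wx":0,"wy":0,"wz":0,"hand":-1},
    {"tx":0,"ty":0,"tz":0,"wx":0,"wy":0,"wz":0,"hand":-1},
  ],
)

```text
time_s: 7.5
tcp_pos: [0.5167, -0.2279, 0.0748]
ee_rot: [-1.002, 1.488, -1.487]
ft_force: [-0.6, 0.0, -2.2]
gripper_width: 0.0474
```

Free fit so far, with no reaction force. Last few millimetres.

>>> carry_out(
  series=[
    {"tx":0,"ty":0.15,"tz":0,"wx":0,"wy":0,"wz":0,"hand":-1},
    {"tx":0,"ty":0.1,"tz":0,"wx":0,"wy":0,"wz":0,"hand":-1},
    {"tx":0,"ty":0,"tz":0,"wx":0,"wy":0,"wz":0,"hand":-1},
  ],
)

```text
time_s: 7.75
tcp_pos: [0.5171, -0.2281, 0.0729]
ee_rot: [-1.001, 1.487, -1.487]
ft_force: [0.5, 0.8, -2.4]
gripper_width: 0.0473
```

>>> carry_out(
  series=[
    {"tx":0,"ty":0.1,"tz":0,"wx":0,"wy":0,"wz":0,"hand":-1},
    {"tx":0,"ty":0,"tz":0,"wx":0,"wy":0,"wz":0,"hand":-1},
  ],
)

```text
time_s: 7.92
tcp_pos: [0.5172, -0.2281, 0.0728]
ee_rot: [-1.001, 1.487, -1.487]
ft_force: [-4.3, 1.6, 3.9]
gripper_width: 0.0472
```

Contact at the expected height (about 6 N, TCP z 0.0728). Releasing.

>>> carry_out(
  series=[
    {"tx":0,"ty":0,"tz":0,"wx":0,"wy":0,"wz":0,"hand":-0.2},
    {"tx":0,"ty":0,"tz":0,"wx":0,"wy":0,"wz":0,"hand":0.2},
    {"tx":0,"ty":0,"tz":0,"wx":0,"wy":0,"wz":0,"hand":0.6},
    {"tx":0,"ty":0,"tz":0,"wx":0,"wy":0,"wz":0,"hand":1},
    {"tx":0,"ty":0,"tz":0,"wx":0,"wy":0,"wz":0,"hand":1},
    {"tx":0,"ty":-0.8,"tz":0,"wx":0,"wy":0,"wz":0,"hand":1},
    {"tx":0,"ty":-2.2,"tz":0,"wx":0,"wy":0,"wz":0,"hand":1},
    {"tx":0,"ty":-3.0,"tz":0,"wx":0,"wy":0,"wz":0,"hand":1},
    {"tx":0,"ty":-3.0,"tz":0,"wx":0,"wy":0,"wz":0,"hand":1},
    {"tx":0,"ty":-2.0,"tz":0,"wx":0,"wy":0,"wz":0,"hand":1},
  ],
)

```text
time_s: 8.75
tcp_pos: [0.518, -0.2285, 0.1858]
ee_rot: [-1.0, 1.484, -1.49]
ft_force: [0.3, -0.4, 1.0]
gripper_width: 0.0851
```

>>> carry_out(
  series=[
    {"tx":0,"ty":0,"tz":0,"wx":0,"wy":0,"wz":0,"hand":1},
    {"tx":0,"ty":0,"tz":0,"wx":0,"wy":0,"wz":0,"hand":1},
  ],
)

```text
time_s: 8.92
tcp_pos: [0.5183, -0.2287, 0.1845]
ee_rot: [-0.999, 1.483, -1.49]
ft_force: [-0.0, 0.8, 0.6]
gripper_width: 0.0855
```

```bash
python3 - <<'E'
from h import *
c=snap('wrist','w7');c1=snap('side','side7');c2=snap('scene','scene7');s=c['state'];print(s['time_s'],s['tcp_pos'],yaw(s)[0],s['gripper_width'],s['joint_pos'])
a=cv2.resize(c1['color'][240:350,370:470],None,fx=4,fy=4,interpolation=2);b=cv2.resize(c2['color'][260:370,150:250],None,fx=4,fy=4,interpolation=2)
cv2.imwrite('pics/crop7.png',np.hstack([a,b]))
for cc in (c,c2,c1):
    u,v=proj(cc,[.5165,-.227,.08]);print(u,v);w=110 if cc is c else 35
    P=cloud(cc);m=mask_rose(cc)>0
    k=np.zeros_like(m);k[max(0,int(v)-w):int(v)+w,max(0,int(u)-w):int(u)+w]=1;m&=k
    z=P[m][:,2];zt=np.median(z[z>np.percentile(z,60)]) ;t=m&(abs(P[...,2]-zt)<.003)
    X=P[t];print('top z',zt,'spread',X[:,:2].min(0),X[:,:2].max(0),cv2.minEnclosingCircle((X[:,:2]*1000).astype(np.float32)))
    n,*_=np.linalg.lstsq(np.c_[X[:,:2]-X[:,:2].mean(0),np.ones(len(X))],X[:,2],rcond=None);print(' tilt deg',np.degrees(n[:2]))
    sh=k&(~m)&(P[...,2]>.066)&(P[...,2]<.078);q=P[sh];q=q[(abs(q[:,0]-.5165)<.045)&(abs(q[:,1]+.227)<.045)]
    if len(q)>20: print(' shoulder',len(q),np.median(q[:,2]),cv2.minAreaRect((q[:,:2]*1000).astype(np.float32)))
E
```

```text
8.9167 [ 0.51825343 -0.2286951   0.18450259] -112.09199532464821 0.08552113064799352 [-5.06081358e-01  8.09932806e-02  1.67357486e+00 -9.48201674e-06
  1.38271378e+00 -1.20502676e-01]
316.5470207130736 245.43379829659145
top z 0.09482651837763298 spread [ 0.4959315  -0.24960787] [ 0.53890389 -0.20578364] ((516.9134521484375, -227.74905395507812), 22.106258392333984)
 tilt deg [ 0.03592268 -0.1566448 ]
 shoulder 1254 0.07306707143948843 ((517.65576171875, -226.85202026367188), (47.80104064941406, 48.21163558959961), 67.72874450683594)
195.67446010626796 304.1831527604096
top z 0.0935161355662379 spread [ 0.49711838 -0.24920565] [ 0.5407651  -0.20682519] ((518.5929565429688, -228.3668212890625), 22.2718563079834)
 tilt deg [-0.34442602  0.76323619]
 shoulder 318 0.07154149569177579 ((520.3958129882812, -227.6659393310547), (48.0275764465332, 47.16660690307617), 67.33711242675781)
422.9548325720691 293.45092108703017
top z 0.08904397668217158 spread [ 0.5084164 -0.250498 ] [ 0.53666468 -0.23011758] ((522.54052734375, -238.14419555664062), 16.245637893676758)
 tilt deg [-10.25172879  14.67388674]
 shoulder 272 0.0713415485802848 ((517.2317504882812, -227.82928466796875), (50.38228988647461, 49.17263412475586), 68.22454833984375)
```

View pics/crop7.png

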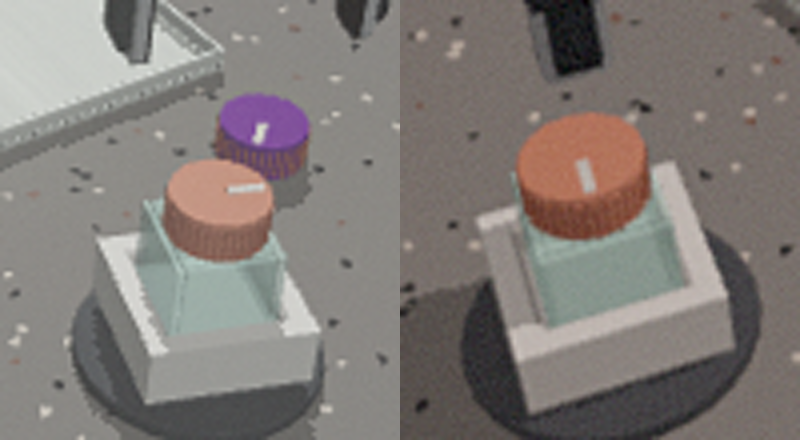

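View pics/w7.png

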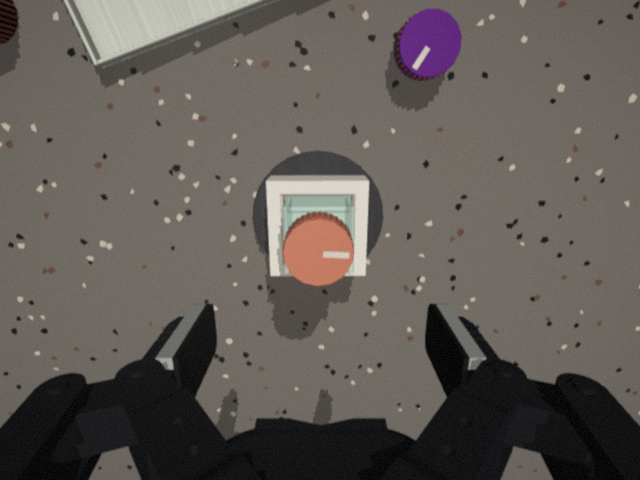

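The jar is seated. Cap top is at z 0.0935–0.095 (expected 0.093) and level, shoulder at 0.0715–0.073 (expected 0.072), sides square to the well. In the wrist view the cap is at (319,249) with its bar pointing along tool +z. Descending to grip the cap.

>>> carry_out(
  series=[
    {"tx":-0.04,"ty":2.0,"tz":-0.1,"wx":0,"wy":0,"wz":0,"hand":1},
    {"tx":0,"ty":2.5,"tz":0,"wx":0,"wy":0,"wz":0,"hand":1},
    {"tx":0,"ty":2.4,"tz":0,"wx":0,"wy":0,"wz":0,"hand":1},
    {"tx":0,"ty":1.3,"tz":0,"wx":0,"wy":0,"wz":0,"hand":1},
    {"tx":0,"ty":0,"tz":0,"wx":0,"wy":0,"wz":0,"hand":1},
    {"tx":0,"ty":0,"tz":0,"wx":0,"wy":0,"wz":0,"hand":1},
  ],
  grip_force=50,
)

```text
time_s: 9.57
tcp_pos: [0.5153, -0.2268, 0.0988]
ee_rot: [-1.003, 1.49, -1.485]
ft_force: [0.6, 0.0, 0.0]
gripper_width: 0.0856
```

```bash
python3 - <<'E'
from h import *
l=[]
c=snap('wrist','w8');l.append(c['state']['tcp_pos'])
for n in('side','scene'):
    d=snap(n,n+'8');l.append(manip.get_state()['tcp_pos'])
print(np.array(l),c['state']['ft_force'],yaw(c['state'])[0])
a=cv2.resize(load('side8')['color'][230:350,370:470],None,fx=4,fy=4,interpolation=2);b=cv2.resize(load('scene8')['color'][250:370,150:250],None,fx=4,fy=4,interpolation=2)
cv2.imwrite('pics/crop8.png',np.hstack([a,b]))
E
```

```text
[[ 0.51531411 -0.22681396  0.09876241]
 [ 0.51705647 -0.22774283  0.10129072]
 [ 0.51736631 -0.22792707  0.10175889]] [0.61466285 0.0364644  0.01753233] -112.09498029136306
```

View pics/crop8.png

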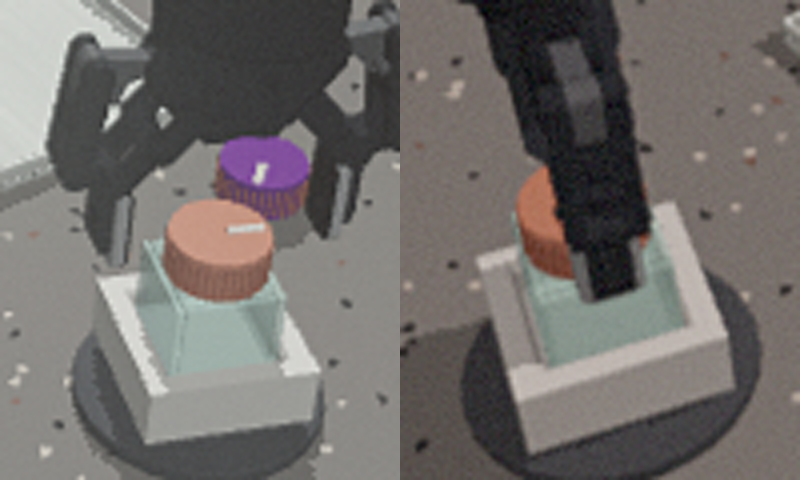

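```bash
python3 - <<'E'
from h import *
# tip heights: dark finger pixels near lowest points, open (scene8) and during jar grasp (w3-like: scene6 closed at 47mm)
for n,rng in(('scene8',(185,225)),('scene6',(185,225))):
    c=load(n);P=cloud(c);h=cv2.cvtColor(c['color'],cv2.COLOR_BGR2HSV)
    dark=(h[...,2]<45)&(abs(P[...,0]-.517)<.07)&(abs(P[...,1]+.227)<.07)&(P[...,2]>.044)
    q=P[dark];print(n,len(q),np.percentile(q[:,2],[0.5,1,2,5]))
for n in('side8','side6'):
    c=load(n);P=cloud(c);h=cv2.cvtColor(c['color'],cv2.COLOR_BGR2HSV)
    dark=(h[...,2]<60)&(abs(P[...,0]-.517)<.07)&(abs(P[...,1]+.227)<.07)&(P[...,2]>.044)
    q=P[dark];print(n,len(q),np.percentile(q[:,2],[0.5,1,2,5]) if len(q) else '')
print(manip.get_state()['tcp_pos'])
E
```

```text
scene8 3476 [0.1009775  0.10319156 0.11045553 0.14189991]
scene6 3303 [0.0805378  0.08294492 0.09021245 0.12132439]
side8 1559 [0.09432253 0.0973095  0.1014081  0.11624433]
side6 1007 [0.08859397 0.09421801 0.10278178 0.11410224]
[ 0.51736631 -0.22792707  0.10175889]
```

```bash
python3 - <<'E'
from h import *
c=load('scene8');P=cloud(c)
for v in range(308,330,2): print(v,[(round(float(P[v,u,2]),3),int(c['color'][v,u].max())) for u in (198,202,206)])
c=load('scene6');P=cloud(c)
print()
for v in range(310,332,2): print(v,[(round(float(P[v,u,2]),3),int(c['color'][v,u].max())) for u in (198,202,206)])
E
```

```text
308 [(0.144, 42), (0.143, 33), (0.14, 30)]
310 [(0.142, 39), (0.139, 35), (0.122, 36)]
312 [(0.136, 28), (0.117, 29), (0.116, 25)]
314 [(0.119, 32), (0.114, 34), (0.114, 28)]
316 [(0.113, 34), (0.111, 40), (0.111, 29)]
318 [(0.111, 23), (0.108, 31), (0.107, 28)]
320 [(0.106, 30), (0.103, 30), (0.102, 27)]
322 [(0.104, 38), (0.103, 22), (0.097, 41)]
324 [(0.092, 62), (0.091, 86), (0.063, 148)]
326 [(0.063, 142), (0.061, 153), (0.059, 150)]
328 [(0.06, 148), (0.056, 150), (0.055, 149)]

310 [(0.124, 33), (0.121, 35), (0.118, 16)]
312 [(0.121, 27), (0.118, 18), (0.091, 74)]
314 [(0.099, 25), (0.096, 38), (0.096, 71)]
316 [(0.094, 26), (0.094, 34), (0.092, 51)]
318 [(0.09, 39), (0.089, 36), (0.087, 38)]
320 [(0.088, 33), (0.083, 27), (0.083, 19)]
322 [(0.084, 35), (0.08, 43), (0.08, 17)]
324 [(0.081, 19), (0.076, 37), (0.068, 120)]
326 [(0.068, 85), (0.062, 140), (0.058, 157)]
328 [(0.059, 149), (0.057, 150), (0.054, 151)]
330 [(0.057, 150), (0.052, 152), (0.052, 145)]
```

Fingertips stand about 11 mm ahead of the TCP when open and about 19 mm at jar width. I lower 3 mm for a fuller grip, still above the shoulder, then close.

>>> carry_out(
  series=[
    {"tx":0,"ty":0.3,"tz":0,"wx":0,"wy":0,"wz":0,"hand":0.3},
    {"tx":0,"ty":0,"tz":0,"wx":0,"wy":0,"wz":0,"hand":-1},
    {"tx":0,"ty":0,"tz":0,"wx":0,"wy":0,"wz":0,"hand":-1},
    {"tx":0,"ty":0,"tz":0,"wx":0,"wy":0,"wz":0,"hand":-1},
    {"tx":0,"ty":0,"tz":0,"wx":0,"wy":0,"wz":0,"hand":-1},
    {"tx":0,"ty":0,"tz":0,"wx":0,"wy":0,"wz":0,"hand":-1},
    {"tx":0,"ty":0,"tz":0,"wx":0,"wy":0,"wz":0,"hand":-1},
    {"tx":0,"ty":0,"tz":0,"wx":0,"wy":0,"wz":0,"hand":-1},
    {"tx":0,"ty":0,"tz":0,"wx":0,"wy":0,"wz":0,"hand":-1},
  ],
  grip_force=50,
)

```text
time_s: 10.47
tcp_pos: [0.5168, -0.2276, 0.0977]
ee_rot: [-1.001, 1.486, -1.488]
ft_force: [-0.7, 0.8, 6.0]
gripper_width: 0.0416
```

```bash
python3 - <<'E'
from h import *
s=manip.get_state();print(s['tcp_pos'],yaw(s)[0],s['ft_force'],s['torque'],s['gripper_width'],s['tau'])
E
```

```text
[ 0.51677351 -0.22760398  0.0977456 ] -112.0936083024895 [-0.67879964  0.81401728  5.9865665 ] [ 0.01219557  0.03133556 -0.02567933] 0.041628442562494435 [-5.66870521e-02 -5.12691808e+01 -4.29798639e+01 -2.12577620e-02
 -1.33138471e-01 -5.34742154e-03]
```

Cap gripped with little load. Trying anticlockwise first, about 11.5° in small rows.

>>> carry_out(
  series=[
    {"tx":0,"ty":0,"tz":0,"wx":0,"wy":-0.05,"wz":0,"hand":-1},
    {"tx":0,"ty":0,"tz":0,"wx":0,"wy":-0.05,"wz":0,"hand":-1},
    {"tx":0,"ty":0,"tz":0,"wx":0,"wy":-0.05,"wz":0,"hand":-1},
    {"tx":0,"ty":0,"tz":0,"wx":0,"wy":-0.05,"wz":0,"hand":-1},
    {"tx":0,"ty":0,"tz":0,"wx":0,"wy":0,"wz":0,"hand":-1},
  ],
)

```text
time_s: 10.88
tcp_pos: [0.5169, -0.2273, 0.0978]
ee_rot: [-1.116, 1.341, -1.343]
ft_force: [0.8, 2.1, 5.5]
gripper_width: 0.0419
```

```bash
python3 - <<'E'
from h import *
s=manip.get_state();print(s['tcp_pos'],yaw(s)[0],s['ft_force'],s['torque'],s['gripper_width'],s['tau'][5])
E
```

```text
[ 0.51686647 -0.22729444  0.0977504 ] -100.4471126868053 [0.79205821 2.1281757  5.53344956] [ 0.28473798 -0.08726228  0.07859455] 0.04188556249253466 -1.0713474825024605
```

>>> carry_out(
  series=[
    {"tx":0,"ty":0,"tz":0,"wx":0,"wy":-0.04,"wz":0,"hand":-1},
    {"tx":0,"ty":0,"tz":0,"wx":0,"wy":-0.04,"wz":0,"hand":-1},
    {"tx":0,"ty":0,"tz":0,"wx":0,"wy":0,"wz":0,"hand":-1},
  ],
)

```text
time_s: 11.13
tcp_pos: [0.517, -0.2272, 0.0977]
ee_rot: [-1.158, 1.284, -1.285]
ft_force: [-0.3, 2.2, 5.9]
gripper_width: 0.0419
```

```bash
python3 - <<'E'
from h import *
s=manip.get_state();print(s['tcp_pos'],yaw(s)[0],s['ft_force'],s['torque'],s['gripper_width'],s['tau'][5])
c=snap('side','side9');c2=snap('wrist','w9');cv2.imwrite('pics/crop9.png',np.hstack([cv2.resize(c['color'][230:350,370:470],None,fx=4,fy=4,interpolation=2),cv2.resize(c2['color'][180:480,220:420],None,fx=1.6,fy=1.6)]))
E
```

```text
[ 0.51697257 -0.22723719  0.09774605] -95.90027080078623 [-0.31779376  2.2208015   5.86754429] [ 0.30796529 -0.09813663 -0.00203239] 0.041877981621949806 -0.8847806230187416
```

View pics/crop9.png

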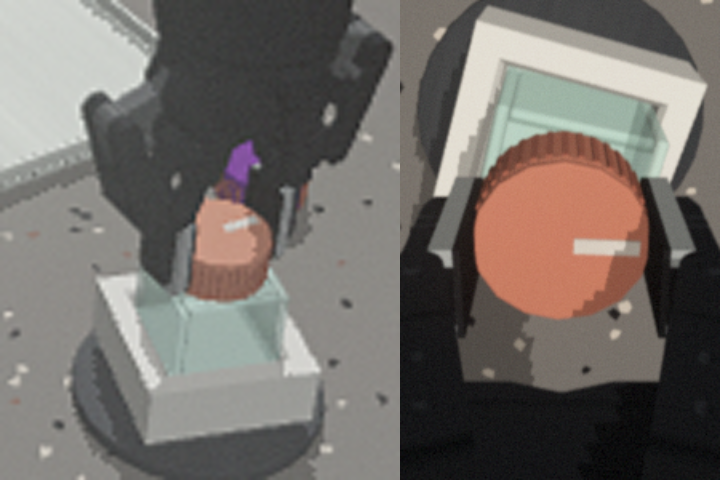

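The cap has turned about 16° with the gripper (bar still along tool z in the wrist crop). The jar stays put and torque is not rising, so this may be the opening way. Continuing.

>>> carry_out(
  series=[
    {"tx":0,"ty":0,"tz":0,"wx":0,"wy":-0.05,"wz":0,"hand":-1},
    {"tx":0,"ty":0,"tz":0,"wx":0,"wy":-0.05,"wz":0,"hand":-1},
    {"tx":0,"ty":0,"tz":0,"wx":0,"wy":0,"wz":0,"hand":-1},
  ],
)

```text
time_s: 11.48
tcp_pos: [0.5165, -0.2276, 0.0978]
ee_rot: [-1.208, 1.211, -1.212]
ft_force: [-2.2, -0.7, 8.2]
gripper_width: 0.042
```

```bash
python3 - <<'E'
from h import *
s=manip.get_state();print(s['tcp_pos'],yaw(s)[0],s['ft_force'],s['torque'],s['gripper_width'],s['tau'][5])
c2=snap('wrist','w10');cv2.imwrite('pics/crop10.png',cv2.resize(c2['color'][180:480,220:420],None,fx=1.6,fy=1.6))
E
```

```text
[ 0.51647601 -0.22762893  0.09780936] -90.16739233325107 [-2.19835562 -0.6878761   8.16786219] [ 0.05216985  0.40851527 -0.34395549] 0.041989463932974494 -1.473936215043068
```

View pics/crop10.png

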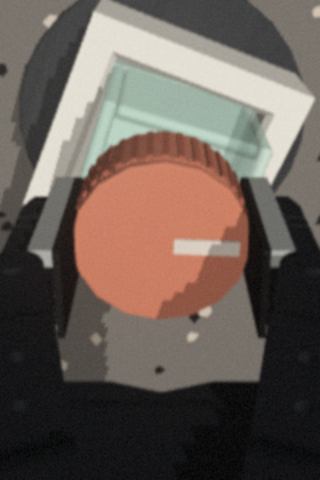

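```bash
cat >> h.py <<'E'
def bar(c):
    s=c['state'];th,R=yaw(s);P=cloud(c);T=(P-np.array(s['tcp_pos']))@R
    h=cv2.cvtColor(c['color'],cv2.COLOR_BGR2HSV);m=mask_rose(c)>0;m[:,:200]=0;m[:,460:]=0
    k=m&(abs(T[...,0])<.03)&(abs(T[...,2])<.03);y0=np.percentile(T[k][:,1],25)
    t=(m&(abs(T[...,1]-y0)<.004)).astype(np.uint8);t=cv2.morphologyEx(t,cv2.MORPH_OPEN,np.ones((3,3)));hull=np.zeros_like(t)
    cc=max(cv2.findContours(t,0,cv2.CHAIN_APPROX_NONE)[0],key=cv2.contourArea);cv2.fillPoly(hull,[cv2.convexHull(cc)],1)
    hull=cv2.erode(hull,np.ones((7,7)));w=((hull>0)&(h[...,1]<75)).astype(np.uint8)
    n,l,st,ce=cv2.connectedComponentsWithStats(w);i=1+st[1:,4].argmax();v,u=np.nonzero(l==i)
    z=s['tcp_pos'][2]-y0;X=np.array([onz(c,a,b,z) for a,b in zip(u,v)]);Xt=(X-np.array(s['tcp_pos']))@R
    (cx,cy),(w_,h_),a=cv2.minAreaRect((Xt[:,[2,0]]*1000).astype(np.float32))
    A=Xt[:,[2,0]]-Xt[:,[2,0]].mean(0);V=np.linalg.svd(A,full_matrices=False)[2][0];b=np.degrees(np.arctan(V[1]/V[0]))
    print('yaw %.2f bar in tool %.2f (n%d) topy %.4f world bar %.2f'%(th,b,len(u),y0,th+90-b))
def shoulder(c,z=(.066,.0765)):
    P=cloud(c);m=mask_rose(c)>0;h=cv2.cvtColor(c['color'],cv2.COLOR_BGR2HSV)
    g=(h[...,0]>60)&(h[...,0]<105)&(h[...,1]>25)&(h[...,2]>70)
    q=P[g&~m&(P[...,2]>z[0])&(P[...,2]<z[1])&(abs(P[...,0]-.517)<.045)&(abs(P[...,1]+.2275)<.045)]
    print(' shoulder',len(q),np.median(q[:,2]),cv2.minAreaRect((q[:,:2]*1000).astype(np.float32)))
    q=P[~m&(h[...,1]<40)&(h[...,2]>120)&(P[...,2]>.038)&(P[...,2]<.048)&(abs(P[...,0]-.517)<.06)&(abs(P[...,1]+.2275)<.06)]
    print(' block',len(q),cv2.minAreaRect((q[:,:2]*1000).astype(np.float32)))
E
python3 - <<'E'
from h import *
for n in('w7','w8','w9','w10'):
    c=load(n);bar(c);shoulder(c)
E
```

```text
yaw -112.09 bar in tool 3.20 (n175) topy 0.0898 world bar -25.29
 shoulder 665 0.07297716406631088 ((518.190673828125, -225.8618621826172), (45.91660690307617, 46.17454147338867), 68.76494598388672)
 block 4051 ((516.5359497070312, -228.03909301757812), (74.79044342041016, 74.17417907714844), 67.98464965820312)
yaw -112.09 bar in tool 2.36 (n393) topy 0.0042 world bar -24.45
 shoulder 1837 0.07287819582876601 ((522.1528930664062, -214.26748657226562), (22.081491470336914, 45.7791748046875), 68.02719116210938)
 block 7440 ((516.6397705078125, -227.59344482421875), (74.6314926147461, 74.4967041015625), 67.90795135498047)
yaw -96.01 bar in tool 2.68 (n397) topy 0.0032 world bar -8.68
 shoulder 1783 0.07282963928047603 ((520.9234619140625, -212.88571166992188), (19.980350494384766, 43.12999725341797), 71.63842010498047)
 block 6398 ((519.4208984375, -221.63075256347656), (61.32899475097656, 74.63221740722656), 67.98823547363281)
yaw -90.17 bar in tool 2.73 (n394) topy 0.0032 world bar -2.90
 shoulder 1874 0.07280831204516029 ((518.8642578125, -215.1826171875), (24.148204803466797, 43.90289306640625), 71.75659942626953)
 block 6549 ((517.8484497070312, -225.4453887939453), (69.51615142822266, 74.427734375), 67.97297668457031)
```

The cap has turned 22° while the jar took up 4° of play and then stayed still, so about 18° relative. That is past the hard-stop range, so anticlockwise appears to open it. Continuing with checks.

>>> carry_out(
  series=[
    {"tx":0,"ty":0,"tz":0,"wx":0,"wy":-0.05,"wz":0,"hand":-1},
    {"tx":0,"ty":0,"tz":0,"wx":0,"wy":-0.05,"wz":0,"hand":-1},
    {"tx":0,"ty":0,"tz":0,"wx":0,"wy":-0.05,"wz":0,"hand":-1},
    {"tx":0,"ty":0,"tz":0,"wx":0,"wy":0,"wz":0,"hand":-1},
  ],
)

```text
time_s: 11.87
tcp_pos: [0.5164, -0.2277, 0.0982]
ee_rot: [-1.275, 1.101, -1.102]
ft_force: [-4.5, 1.3, 12.1]
gripper_width: 0.0418
```

```bash
python3 - <<'E'
from h import *
s=manip.get_state();print(s['tcp_pos'],s['ft_force'],s['torque'],s['gripper_width'],s['tau'][5])
c=snap('wrist','w11');bar(c);shoulder(c)
E
```

```text
[ 0.51644839 -0.22773152  0.09820492] [-4.52427839  1.27682088 12.13784151] [ 0.18641692  0.68625467 -1.1670479 ] 0.0417514488102724 -2.289924994111061
yaw -81.64 bar in tool 3.31 (n392) topy 0.0032 world bar 5.04
 shoulder 1831 0.07277037496754542 ((517.6646118164062, -218.5543212890625), (31.038219451904297, 44.275394439697266), 72.29951477050781)
 block 6763 ((516.9397583007812, -227.69308471679688), (74.30261993408203, 74.3338623046875), 67.98831939697266)
```

```bash
python3 - <<'E'
from h import *
c=snap('side','side11');c2=load('w11');c3=snap('scene','scene11')
cv2.imwrite('pics/crop11.png',np.hstack([cv2.resize(c['color'][240:340,375:465],(405,450),interpolation=2),cv2.resize(c2['color'][180:480,220:420],(300,450))]))
E
```

```text
(no output)
```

View pics/crop11.png

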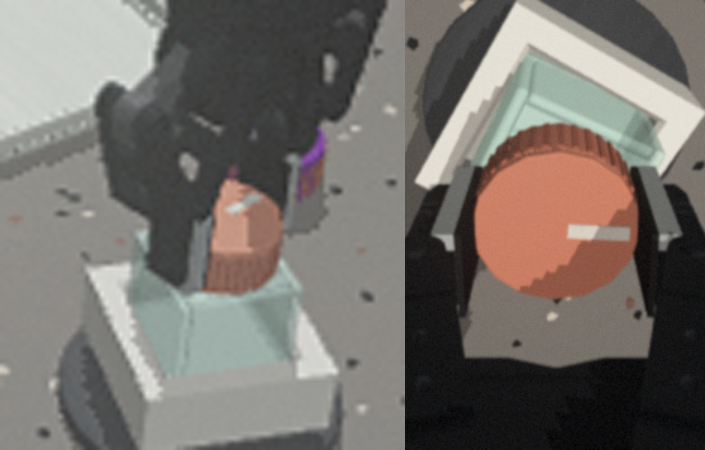

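The cap is clearly rotating against the jar, about 26° relative. Downward load has risen to 12 N, which adds drag, so I ease up 1 mm and keep turning.

>>> carry_out(
  series=[
    {"tx":0,"ty":-0.1,"tz":0,"wx":0,"wy":0,"wz":0,"hand":-1},
    {"tx":0,"ty":0,"tz":0,"wx":0,"wy":-0.05,"wz":0,"hand":-1},
    {"tx":0,"ty":0,"tz":0,"wx":0,"wy":-0.05,"wz":0,"hand":-1},
    {"tx":0,"ty":0,"tz":0,"wx":0,"wy":-0.05,"wz":0,"hand":-1},
    {"tx":0,"ty":0,"tz":0,"wx":0,"wy":0,"wz":0,"hand":-1},
  ],
)

```text
time_s: 12.43
tcp_pos: [0.5164, -0.2279, 0.0987]
ee_rot: [-1.335, 0.988, -0.989]
ft_force: [-1.8, -0.1, 6.7]
gripper_width: 0.0418
```

```bash
python3 - <<'E'
from h import *
s=manip.get_state();print(s['tcp_pos'],s['ft_force'],s['torque'],s['gripper_width'],s['tau'][5])
c=snap('wrist','w12');bar(c);shoulder(c)
c3=snap('scene','scene12');c1=snap('side','side12')
cv2.imwrite('pics/crop12.png',np.hstack([cv2.resize(c1['color'][240:340,375:465],(405,450),interpolation=2),cv2.resize(c['color'][180:480,220:420],(300,450))]))
E
```

```text
[ 0.51636259 -0.2278854   0.098682  ] [-1.81576244 -0.09408493  6.66347164] [-0.28271777  0.43947965 -1.27356992] 0.04182735137801885 -2.3936498165130615
yaw -73.05 bar in tool 8.01 (n391) topy 0.0031 world bar 8.93
 shoulder 1956 0.07305558389712839 ((513.3469848632812, -207.734375), (53.555362701416016, 25.454248428344727), 17.377843856811523)
 block 6908 ((517.138671875, -227.9026336669922), (74.48265838623047, 74.97171020507812), 67.95475769042969)
```

View pics/crop12.png

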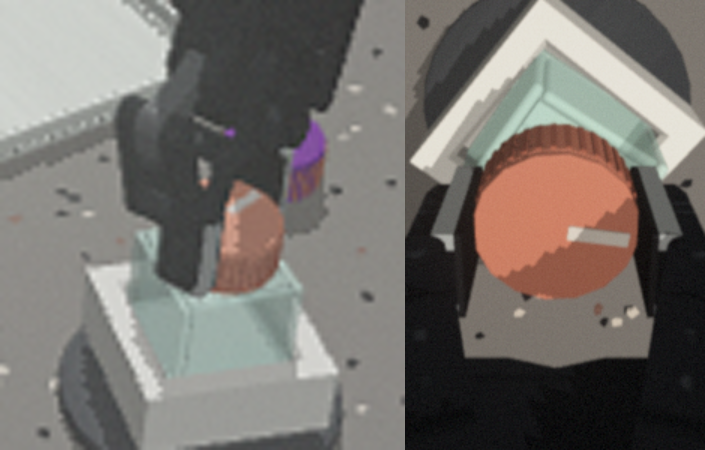

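The cap has begun to slip in the grip: the bar is now at 8° in the tool, torque 1.27 N m. I need the jar's true angle before deciding.

```bash
python3 - <<'E'
from h import *
ims=[]
for n in('w8','w12'):
    c=load(n);f,R,t=cam(c)
    # rectify to plane z=.072, world axes rotated by well yaw(-22)
    a=np.radians(-22.05);ex=np.array([np.cos(a),np.sin(a),0]);ey=np.array([-np.sin(a),np.cos(a),0]);o=np.array([.5168,-.2276,.072])
    K=np.array([[f,0,c['cx']],[0,f,c['cy']],[0,0,1]]);s=.0002
    H=K@np.c_[R@(ex*s),R@(-ey*s),R@(o+(-ex+ey)*.038)+t]
    ims.append(cv2.warpPerspective(c['color'],H,(380,380),flags=cv2.WARP_INVERSE_MAP|cv2.INTER_LINEAR))
cv2.imwrite('pics/rect.png',np.hstack(ims))
E
```

```text
(no output)
```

View pics/rect.png

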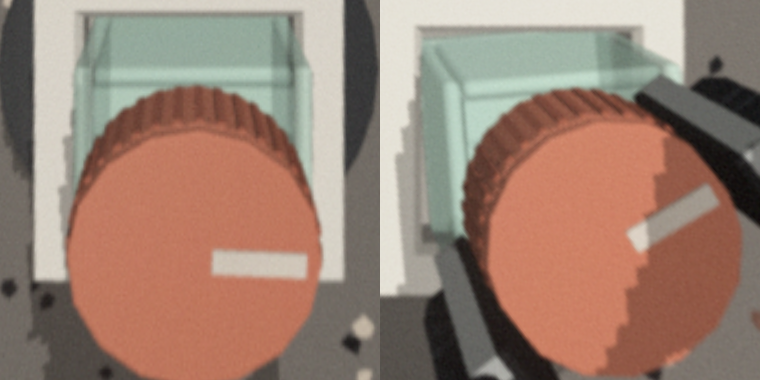

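The rectified view at shoulder height shows cap +33° and jar +4.5°, so about 29° relative. But resistance has grown steadily, which could be a springy stop. To test, I back off 6° and see whether the torque merely decays (stop) or reverses (drag).

>>> carry_out(
  series=[
    {"tx":0,"ty":0,"tz":0,"wx":0,"wy":0.05,"wz":0,"hand":-1},
    {"tx":0,"ty":0,"tz":0,"wx":0,"wy":0.05,"wz":0,"hand":-1},
    {"tx":0,"ty":0,"tz":0,"wx":0,"wy":0,"wz":0,"hand":-1},
  ],
)

```text
time_s: 12.83
tcp_pos: [0.5164, -0.2278, 0.0984]
ee_rot: [-1.294, 1.067, -1.068]
ft_force: [-1.3, -1.5, 5.9]
gripper_width: 0.0418
```

```bash
cat >> h.py <<'E'
def rect(fns,out):
    ims=[]
    for n in fns:
        c=load(n);f,R,t=cam(c)
        a=np.radians(-22.05);ex=np.array([np.cos(a),np.sin(a),0]);ey=np.array([-np.sin(a),np.cos(a),0]);o=np.array([.5168,-.2276,.072])
        K=np.array([[f,0,c['cx']],[0,f,c['cy']],[0,0,1]]);s=.0002
        H=K@np.c_[R@(ex*s),R@(-ey*s),R@(o+(-ex+ey)*.038)+t]
        ims.append(cv2.warpPerspective(c['color'],H,(380,380),flags=cv2.WARP_INVERSE_MAP|cv2.INTER_LINEAR))
    cv2.imwrite(f'pics/{out}.png',np.hstack(ims))
E
python3 - <<'E'
from h import *
s=manip.get_state();print(s['tcp_pos'],s['ft_force'],s['torque'],s['gripper_width'],s['tau'][5])
c=snap('wrist','w13');bar(c);shoulder(c);rect(['w12','w13'],'rect13')
E
```

```text
[ 0.51636677 -0.22779658  0.09839054] [-1.29424702 -1.4778027   5.92403909] [-0.27648937  0.26478947 -0.87732742] 0.04180683005745888 0.26784139685332775
yaw -79.05 bar in tool 7.63 (n389) topy 0.0031 world bar 3.32
 shoulder 1900 0.073047609688073 ((517.162841796875, -219.15362548828125), (32.309776306152344, 43.79509735107422), 72.65367889404297)
 block 6797 ((516.8182373046875, -227.86363220214844), (74.72378540039062, 74.28267669677734), 67.97954559326172)
```

View pics/rect13.png

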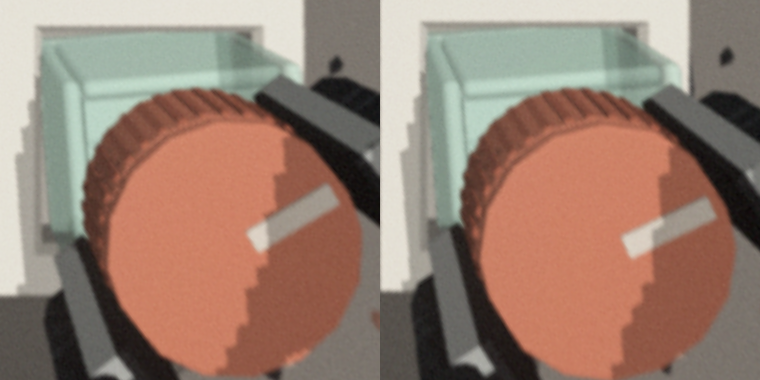

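Backing off 6°, the resisting torque only dropped (−1.27 → −0.88 N m) and did not reverse. So this is a stop with some give: anticlockwise is the locking way. Now the other way, clockwise.

>>> carry_out(
  series=[
    {"tx":0,"ty":0,"tz":0,"wx":0,"wy":0.08,"wz":0,"hand":-1},
    {"tx":0,"ty":0,"tz":0,"wx":0,"wy":0.08,"wz":0,"hand":-1},
    {"tx":0,"ty":0,"tz":0,"wx":0,"wy":0.08,"wz":0,"hand":-1},
    {"tx":0,"ty":0,"tz":0,"wx":0,"wy":0.08,"wz":0,"hand":-1},
    {"tx":0,"ty":0,"tz":0,"wx":0,"wy":0.08,"wz":0,"hand":-1},
    {"tx":0,"ty":0,"tz":0,"wx":0,"wy":0.08,"wz":0,"hand":-1},
    {"tx":0,"ty":0,"tz":0,"wx":0,"wy":0,"wz":0,"hand":-1},
  ],
)

```text
time_s: 13.47
tcp_pos: [0.5163, -0.227, 0.0978]
ee_rot: [-1.059, 1.418, -1.417]
ft_force: [-0.6, 0.8, 2.2]
gripper_width: 0.0416
```

```bash
python3 - <<'E'
from h import *
s=manip.get_state();print(s['tcp_pos'],s['ft_force'],s['torque'],s['gripper_width'],s['tau'][5])
c=snap('wrist','w14');bar(c);shoulder(c)
E
```

```text
[ 0.51633379 -0.22698095  0.09777521] [-0.64996662  0.76438642  2.19560366] [-0.00221873 -0.10778082 -0.05612914] 0.041554280172693824 1.857098825275898
yaw -106.44 bar in tool 7.02 (n403) topy 0.0032 world bar -23.47
 shoulder 1558 0.072704606927571 ((521.427734375, -211.90408325195312), (16.658950805664062, 45.9541130065918), 71.83585357666016)
 block 6272 ((520.8364868164062, -217.74722290039062), (53.143699645996094, 74.65582275390625), 68.09795379638672)
```

Torque is back to zero near the closed position (bar at −23.5°). Continuing clockwise.

>>> carry_out(
  series=[
    {"tx":0,"ty":0,"tz":0,"wx":0,"wy":0.08,"wz":0,"hand":-1},
    {"tx":0,"ty":0,"tz":0,"wx":0,"wy":0.08,"wz":0,"hand":-1},
    {"tx":0,"ty":0,"tz":0,"wx":0,"wy":0.08,"wz":0,"hand":-1},
    {"tx":0,"ty":0,"tz":0,"wx":0,"wy":0.08,"wz":0,"hand":-1},
    {"tx":0,"ty":0,"tz":0,"wx":0,"wy":0.08,"wz":0,"hand":-1},
    {"tx":0,"ty":0,"tz":0,"wx":0,"wy":0,"wz":0,"hand":-1},
  ],
)

```text
time_s: 14.02
tcp_pos: [0.5163, -0.2272, 0.0978]
ee_rot: [-0.803, 1.694, -1.693]
ft_force: [-0.3, 0.5, 2.8]
gripper_width: 0.0415
```

```bash
python3 - <<'E'
from h import *
s=manip.get_state();print(s['tcp_pos'],s['ft_force'],s['torque'],s['gripper_width'],s['tau'][5])
c=snap('wrist','w15');bar(c);shoulder(c);rect(['w14','w15'],'rect15')
E
```

```text
[ 0.51625798 -0.22716121  0.09779623] [-0.27765498  0.51173763  2.7675388 ] [-3.98400981e-06  2.41021372e-02  1.17162575e-02] 0.04152321621046061 1.8705442920327187
yaw -129.26 bar in tool 6.92 (n401) topy 0.0031 world bar -46.18
 shoulder 1869 0.07281927927722838 ((521.9908447265625, -217.79495239257812), (27.079856872558594, 44.375877380371094), 70.98692321777344)
 block 6460 ((518.3966674804688, -222.91249084472656), (64.4533920288086, 74.43685913085938), 68.0135498046875)
```

View pics/rect15.png

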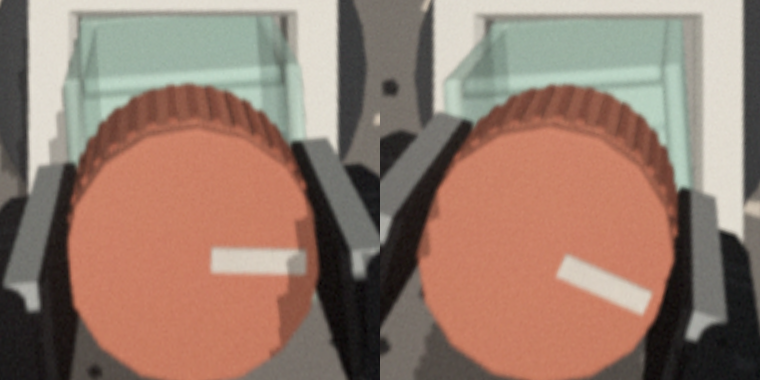

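The cap is turning clockwise with essentially zero torque, 21–23° in. Another 36° to reach about 60°.

>>> carry_out(
  series=[
    {"tx":0,"ty":0,"tz":0,"wx":0,"wy":0.09,"wz":0,"hand":-1},
    {"tx":0,"ty":0,"tz":0,"wx":0,"wy":0.09,"wz":0,"hand":-1},
    {"tx":0,"ty":0,"tz":0,"wx":0,"wy":0.09,"wz":0,"hand":-1},
    {"tx":0,"ty":0,"tz":0,"wx":0,"wy":0.09,"wz":0,"hand":-1},
    {"tx":0,"ty":0,"tz":0,"wx":0,"wy":0.09,"wz":0,"hand":-1},
    {"tx":0,"ty":0,"tz":0,"wx":0,"wy":0.09,"wz":0,"hand":-1},
    {"tx":0,"ty":0,"tz":0,"wx":0,"wy":0.09,"wz":0,"hand":-1},
    {"tx":0,"ty":0,"tz":0,"wx":0,"wy":0,"wz":0,"hand":-1},
  ],
)

```text
time_s: 14.73
tcp_pos: [0.5162, -0.2273, 0.0978]
ee_rot: [-0.269, 2.085, -2.085]
ft_force: [-0.1, 0.6, 0.7]
gripper_width: 0.042
```

```bash
python3 - <<'E'
from h import *
s=manip.get_state();print(s['tcp_pos'],s['ft_force'],s['torque'],s['gripper_width'],s['tau'][5],s['joint_pos'])
c=snap('wrist','w16');bar(c);shoulder(c);rect(['w15','w16'],'rect16')
E
```

```text
[ 0.51618433 -0.22725511  0.09779493] [-0.07417363  0.59794677  0.7285257 ] [-0.02766935  0.00034729 -0.04285478] 0.04199969166639398 2.1062247455120087 [-5.05589446e-01  1.67350262e-01  1.74708704e+00 -7.17714641e-05
  1.22745843e+00  8.09282850e-01]
yaw -165.34 bar in tool 7.16 (n401) topy 0.0031 world bar -82.49
 shoulder 2019 0.07286361302881011 ((535.6668090820312, -225.3139190673828), (27.417699813842773, 56.41584396362305), 15.351713180541992)
 block 6965 ((516.3775634765625, -227.68295288085938), (74.44711303710938, 74.66378021240234), 67.99423217773438)
```

View pics/rect16.png

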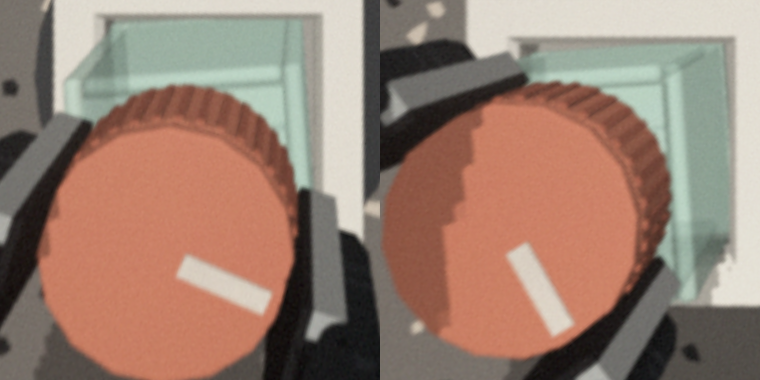

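Now at about 60° relative with the torque still near zero. Lifting straight up, gently at first.

>>> carry_out(
  series=[
    {"tx":0,"ty":-0.2,"tz":0,"wx":0,"wy":0,"wz":0,"hand":-1},
    {"tx":0,"ty":-0.2,"tz":0,"wx":0,"wy":0,"wz":0,"hand":-1},
    {"tx":0,"ty":-0.2,"tz":0,"wx":0,"wy":0,"wz":0,"hand":-1},
    {"tx":0,"ty":0,"tz":0,"wx":0,"wy":0,"wz":0,"hand":-1},
  ],
)

```text
time_s: 15.12
tcp_pos: [0.5165, -0.2274, 0.1045]
ee_rot: [-0.269, 2.084, -2.085]
ft_force: [-0.4, 0.3, -0.6]
gripper_width: 0.0416
```

```bash
python3 - <<'E'
from h import *
s=manip.get_state();print(s['tcp_pos'],s['ft_force'],s['torque'],s['gripper_width'])
c=snap('wrist','w17');bar(c);shoulder(c,(.066,.084));c1=snap('side','side17')
cv2.imwrite('pics/crop17.png',cv2.resize(c1['color'][240:340,375:465],(450,500),interpolation=2))
E
```

```text
[ 0.51646458 -0.227441    0.10452282] [-0.44034843  0.2516202  -0.58853986] [ 0.04364593 -0.00755915  0.02018777] 0.04159262389856079
yaw -165.28 bar in tool 7.41 (n404) topy 0.0031 world bar -82.70
 shoulder 2400 0.0729706321823591 ((523.2228393554688, -228.69577026367188), (46.41529846191406, 35.54692077636719), 72.1760482788086)
 block 6537 ((516.2131958007812, -227.6309051513672), (74.38075256347656, 74.8419189453125), 67.94482421875)
```

View pics/crop17.png

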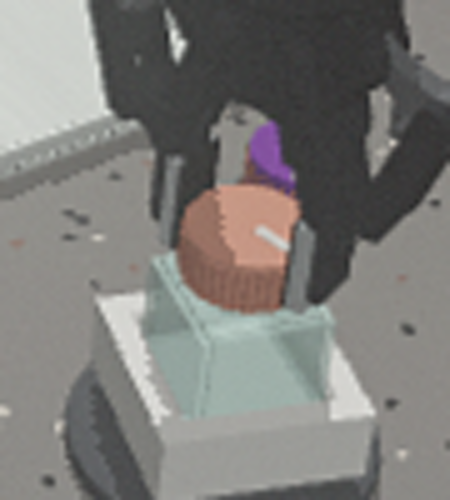

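The cap rises with the gripper (−0.6 N) while the shoulder stays at 0.073. Lifting 4.4 cm more.

>>> carry_out(
  series=[
    {"tx":0,"ty":-0.5,"tz":0,"wx":0,"wy":0,"wz":0,"hand":-1},
    {"tx":0,"ty":-0.7,"tz":0,"wx":0,"wy":0,"wz":0,"hand":-1},
    {"tx":0,"ty":-0.8,"tz":0,"wx":0,"wy":0,"wz":0,"hand":-1},
    {"tx":0,"ty":-0.8,"tz":0,"wx":0,"wy":0,"wz":0,"hand":-1},
    {"tx":0,"ty":-0.8,"tz":0,"wx":0,"wy":0,"wz":0,"hand":-1},
    {"tx":0,"ty":-0.5,"tz":0,"wx":0,"wy":0,"wz":0,"hand":-1},
    {"tx":0,"ty":-0.3,"tz":0,"wx":0,"wy":0,"wz":0,"hand":-1},
    {"tx":0,"ty":0,"tz":0,"wx":0,"wy":0,"wz":0,"hand":-1},
    {"tx":0,"ty":0,"tz":0,"wx":0,"wy":0,"wz":0,"hand":-1},
  ],
)

```text
time_s: 15.97
tcp_pos: [0.5163, -0.2273, 0.1481]
ee_rot: [-0.267, 2.085, -2.086]
ft_force: [-0.2, -0.1, -1.3]
gripper_width: 0.0421
```

```bash
python3 - <<'E'
from h import *
s=manip.get_state();print(s['time_s'],s['tcp_pos'],s['ft_force'],s['gripper_width'])
c=snap('wrist','w18');bar(c);shoulder(c,(.066,.084));c1=snap('side','side18');c2=snap('scene','scene18')
for n in('side18','scene18'): shoulder(load(n),(.066,.08))
cv2.imwrite('pics/crop18.png',np.hstack([cv2.resize(c1['color'][220:340,375:465],(360,480),interpolation=2),cv2.resize(c2['color'][240:380,150:255],(360,480),interpolation=2)]))
E
```

```text
15.9667 [ 0.51630248 -0.22733946  0.14808674] [-0.24545435 -0.07104084 -1.30301926] 0.04208112697543904
yaw -165.38 bar in tool 7.26 (n404) topy 0.0032 world bar -82.64
 shoulder 3050 0.07334625054399568 ((517.5888671875, -226.81246948242188), (45.940635681152344, 47.01153564453125), 71.75205993652344)
 block 4569 ((516.3273315429688, -227.79774475097656), (74.41357421875, 74.37742614746094), 68.01200866699219)
 shoulder 200 0.07261317375611945 ((513.63818359375, -229.80694580078125), (45.35208511352539, 44.8180046081543), 69.81016540527344)
 block 652 ((516.3538818359375, -228.3723602294922), (76.972412109375, 75.06404876708984), 67.44766998291016)
 shoulder 128 0.07256030534169972 ((521.6259765625, -231.76947021484375), (42.32033157348633, 42.39894485473633), 72.00434875488281)
 block 1006 ((518.0407104492188, -227.51522827148438), (74.12155151367188, 76.55754089355469), 67.94515991210938)
```

View pics/crop18.png

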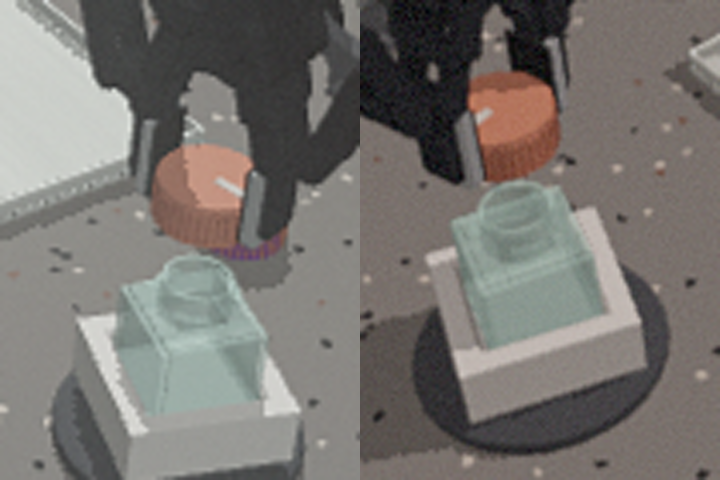

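View pics/scene18.png

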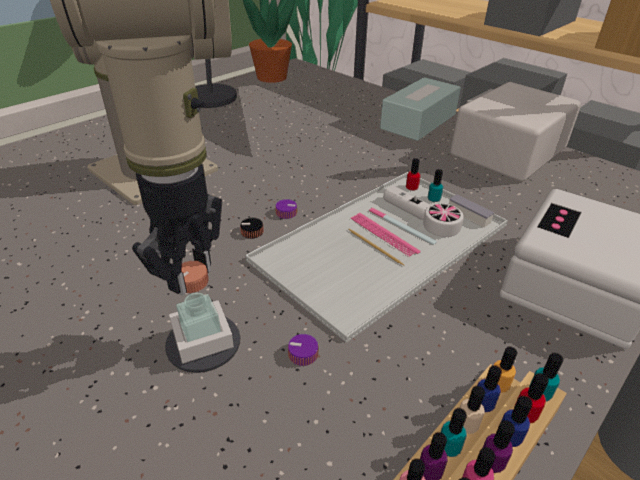

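The cap is held 3.4 cm clear of the bare glass neck. The jar is upright and the shoulder height is unchanged. The tray things look undisturbed in the scene view. Handing in.

```bash
python3 -c "
from cell import manip
print(manip.job_done())"
```

```text
the job is handed in; nothing more can be done
None
```

The job is handed in at about 16 s of the 58 s allowed. The cap is off and still in the gripper, and the jar is in the holder.

**What I did**
- I gripped the jar by two flats in the tray and set it in the well. It slid in freely until about 6 N of contact at the expected height.
- I tried anticlockwise first. It resisted with up to 1.3 N m and turned to about 29° relative to the jar, well past the 10–15° stop you gave. It gave rather than stopping dead, and near the end the cap slipped about 5° in the grip. On backing off, the torque fell away without reversing, so I took this as the locking way.
- Clockwise it turned to about 60° with almost no torque, and the cap lifted straight off.

**Last checks**
- **Cap:** it is gripped with its lower edge about 3.4 cm above the jar's mouth.
- **Jar:** the shoulder is at z 0.0726–0.0733 from three cameras, against 0.072 expected. That is unchanged since seating, within about 0.3 mm.
- **Other things:** the tray items and the black and purple caps look unmoved in the scene view; I did not measure them.

**Disagreements**
- The wrist camera read heights about 1 mm above the text.
- The jar ended about 3–4° turned within its clearance in the well, from my first try at the cap. It is still down on the floor of the well.

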